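# Load the treat-tin dispenser in order

## Task

Load the two round treat tins into the four-post gravity dispenser so that the thick one will come out first and the thin one after it: the thick tin goes in first and lies flat on the floor of the dispenser, then the thin tin lies flat on top of it. The tins stand on edge in their wooden stands, so each must be laid down and taken again by its rim; let go of both, and leave the jar, the bowl, the clicker and the rubber ring where they are.

Things in the scene. Friction and masses are not known exactly. Their poses are not given: they have to be found in the camera images.
- tin_thick: Thick plain steel tin: closed disc, diameter 50 mm, 26 mm thick, 60 to 130 g. Origin at its centre; y = the disc's axis, normal to the flat faces (either may end on top). Starts on edge in stand_thick: y level, centre 35 mm above the shelf. Leaned more than 28 degrees on its edge it falls flat by itself.
- tin_thin: Thin plain steel tin: closed disc, diameter 50 mm, 16 mm thick, 40 to 85 g. Origin and axes as tin_thick. Starts on edge in stand_thin, centre 35 mm above the shelf. Leaned more than 18 degrees on its edge it falls flat by itself.
- stand_thick: Fixed wooden stand, base 86 (x) x 52 (y) x 10 mm. Origin under its centre; y = the tin's axis, x along the slot. Slot floor 10 mm above the shelf. Beside the tin's flat faces are rails 8 mm wide, only 8 mm above that floor: fingers reach the faces from above. Past x = 27 mm either way an end wall rises 32 mm above that floor: the rim cannot be held here.
- stand_thin: The same kind of fixed stand, for the thin tin: base 86 mm (x) by 42 mm (y) by 10 mm, slot floor 10 mm above the shelf, same rails and end walls.
- dispenser: Fixed dispenser: dark wooden base 100 (x) x 90 (y) x 12 mm, four dark steel posts. Origin under the base on the stack's axis; z up, -x = front. Posts stand 26.8 mm from the axis, 35 degrees either side of +x and -x (1.8 mm play round a flat tin). On the +y and -y sides gaps 38 mm wide, top to floor, let fingers holding a flat tin's rim along y go down with it.
- dispenser_floor (a point): Point on the stack's axis on the dispenser's floor (top of its base, 12 mm above the shelf), where the underside of the first tin rests. The bare shelf (z = 0) in front of the dispenser, between it and the robot and between the two stands, is always free for laying a tin down.
- dispenser_mouth (a point): Point on the stack's axis level with the posts' top ends, 84 mm above the shelf; below it the posts flare in over 12 mm.
- dispenser_exit (a point): Middle of the front opening, where the tins are taken out: 64 mm wide, 32 mm high above the floor, with a lip 4 mm high across the floor at x = -30 to -35 mm. The two front posts end above it on brackets, whose 8 mm square feet stand at x = -26, y = 37 and -37 mm of the dispenser.
- jar: Bystander: clear glass jar with a metal twist cap, 90 mm in diameter, 140 mm high, loose. Origin under its centre.
- bowl: Bystander: yellow bowl, 130 mm wide at the rim, 45 mm high, loose. Origin under its centre.
- clicker: Bystander: black plastic clicker 55 x 32 x 14 mm, loose. Origin under its centre.
- ring: Bystander: teal rubber ring, 84 mm outside, 56 mm inside, 14 mm thick, lying flat, loose. Origin under its centre.
Things that resemble listed ones, but are neither listed nor needed, are in the scene too. What is shaped like the tin_thick but blue is not meant. Leave any purple look-alike of the tin_thin alone.

How it is judged:
By the outcome, as a careful person would: the job done as asked, in the order asked, and still so for the second after the job is handed in, with the robot touching nothing.
It also fails if it takes over 70 s, if anything falls off the work surface, if the arm or the gripper's body presses on something with over 40 N, if the wrist force passes 120 N, or if a joint passes its speed limit or range.

## Robot

A 6-joint arm with a two-finger parallel gripper is mounted at the origin on the work surface. World frame = base frame: x ahead of the robot, y to its left, z up, the work surface at z = 0. Lengths are in m, angles in rad, forces in N, time in s.
With the tool pointing down it reaches from about 0.275 to 0.825 m from the base axis. Payload 4.9 kg.
Tool frame: the origin (TCP) lies midway between the tips of the shut fingers; the grasp point (between the pads) lies 19 mm behind it; z points along the fingers, y is the direction in which the jaws open and shut (so a half turn about z gives the same grasp; the last joint's range is limited). The gripper opens to 85 mm and grips with 20 to 120 N. Pads are 22 mm wide; open, the fingers measure 114 mm over their backs; the gripper's body (76 mm by 85 mm) begins 54 mm behind the grasp point. The pads swing forward as they close: fully open they stand 13 mm farther back than shut.
Start: joints at [-1.376, 0.326, -0.193, 1.052, 0, 1.437], TCP at [0.178, -0.521, 0.231] pointing down, gripper open.
Joint ranges: [-2.65, 2.65], [-0.97, 1.79], [-1.3, 1.35], [-1.93, 2.1], [-1.47, 1.37], [-3.14, 3.14]. Speed limits (rad/s): [2.57, 2.57, 3.14, 3.14, 3.14, 3.14].

## Interface

Orientations are given as a unit quaternion [x, y, z, w].
In Python, from station import sense, get_image, hand_in gives the robot as it stands.
- The arm moves only by the tool arm_command, never from a script. Its argument "increments" is a list of rows, each an object with "rot": the turn, a rotation vector about the tool's x, y, z in rad, a list of three; "delta_pos": the shift along the tool's x, y, z in m, a list of three; "grip": the opening, from 0 (shut) to 1 (fully open). In form: [{"rot": [ax, ay, az], "delta_pos": [dx, dy, dz], "grip": grip}, ...]. A call has 1 to 5 rows; each row shifts and turns the commanded pose from where the row before left it, along the tool's axes as they then stand; what a row does not reach is not made up. A row lasts 1/10 s, in which the tool goes at most 50 mm and 8.59 degrees, less where a joint would pass 70% of its speed; a pose out of reach is approached as far as the arm can. A call is refused whole if a number of a shift passes 0.05 or a number of a turn 0.15, either way. A call with a gripper value outside its range is refused whole. The fingers move at their own pace and stop on an object; "force" is the grip in N (left out, the last holds). Time passes only in rows, so rows that do not move let the fingers close. It gives the time, the measured TCP pose, the force and the opening at its end, in the units of the state.
- sense(): the state, without advancing time (a new reading comes with each control period).
- get_image(name): name is "side" or "top"; returns a dict with "image" (420x560x3 uint8, blue, green, red), "depth" (420x560 float32, m along the optical axis (not along the pixel's ray), 0 where there is no reading), "K" (3x3 intrinsics, pixels), "extrinsics" (4x4, takes a point from camera to world coordinates). Camera axes: x right, y up, looking along -z (the intrinsics and any distortion apply to the point x, -y, -z); pixel columns grow to the right and rows downward; lengths in m; the calibration is good to about 2 mm. A picture is of the moment at which its call begins.
- hand_in(): hands the job in, once; it reports no verdict.
The state is a dict: "t": time; "joints": joint angles; "joint_vel": joint speeds; "joint_torque": joint torques, N m; "tcp_pos": TCP position; "orientation": TCP orientation; "wrist_force": force on the tool from outside, world axes, zero at the start; "torque": the same for the moment, N m; "opening": finger opening in m.
Only numpy, scipy, OpenCV 4.12 (cv2) and the standard library are available. Lean on these libraries where they do the work, as an engineer would, in place of code of your own. Each camera call takes 0.05 s, during which the arm holds its last target.

## Working session

There is one attempt and no reset: what is moved stays moved. The work goes in short steps, Python scripts to look and compute and a tool call to move; the robot and the scene stay as the last step left them, time stands still between calls to the robot, and variables do not carry over. Pictures are saved under pics/ and viewed, and the job is handed in when it is done.

Besides the shell and the picture viewer there is one more tool, called by a JSON object that holds its "name" and its "arguments", one argument or row to a line. arm_command: Moves the arm, as the interface text tells. Its arguments: {"type":"object","properties":{"increments":{"type":"array","items":{"type":"object","properties":{"rot":{"type":"array","items":{"type":"number"}},"delta_pos":{"type":"array","items":{"type":"number"}},"grip":{"type":"number"}}}},"force":{"type":"number"}},"required":["increments"]}

```bash
mkdir -p pics; ls; cat > h.py <<'E'
import numpy as np, cv2
from station import sense,get_image,hand_in
from scipy.spatial.transform import Rotation as R
def grab(n,f):
    d=get_image(n); cv2.imwrite('pics/'+f+'.png',d['image']); np.savez('/tmp/'+f+'.npz',**d); return d
def cloud(d):
    K=d['K'];Z=d['depth'];v,u=np.mgrid[:Z.shape[0],:Z.shape[1]]
    x=(u-K[0,2])/K[0,0]*Z;y=(v-K[1,2])/K[1,1]*Z
    P=np.stack([x,-y,-Z,np.ones_like(Z)],-1)@d['extrinsics'].T
    return P[...,:3]
E
python3 - <<'E'
from h import *
s=sense();print(s)
for n in('side','top'):
    d=grab(n,n+'0');print(n,d.keys(),d['K'],d['extrinsics'])
E
```

```text
pics
{'t': 0.0, 'joints': array([-1.37623220e+00,  3.26949394e-01, -1.93582144e-01,  1.05200620e+00,
        2.35350130e-05,  1.43664932e+00]), 'joint_vel': array([-2.36968092e-05, -3.72915023e-04, -1.10879555e-03, -5.30688076e-04,
       -7.17973281e-05,  7.39255337e-04]), 'joint_torque': array([ 1.58877529e-04, -4.43403983e+01,  2.62439901e+01,  1.54685893e-02,
       -2.02113401e-04,  6.82474834e-06]), 'tcp_pos': array([ 0.17748446, -0.51996025,  0.2304995 ]), 'orientation': array([ 9.86523628e-01,  1.63616545e-01, -1.45366041e-05, -8.70662842e-04]), 'wrist_force': array([-0.60845084,  0.44921164,  0.48202178]), 'torque': array([ 0.0013676 , -0.06654405, -0.02108017]), 'opening': 0.08526834432799558}
side dict_keys(['image', 'depth', 'K', 'extrinsics']) [[441.26807602   0.         276.14225955]
 [  0.         441.26807602 213.19041992]
 [  0.           0.           1.        ]] [[-0.90213045  0.24528295 -0.35496045  0.20142317]
 [-0.43146116 -0.51549003  0.74034539  0.76113637]
 [-0.00138447  0.82103977  0.57086932  0.62040169]
 [ 0.          0.          0.          1.        ]]
top dict_keys(['image', 'depth', 'K', 'extrinsics']) [[405.79739202   0.         278.66828133]
 [  0.         405.79739202 207.2308008 ]
 [  0.           0.           1.        ]] [[-0.02425597  0.99832669 -0.0524925   0.49217153]
 [-0.99970202 -0.02407842  0.00401222  0.03722137]
 [ 0.00274157  0.05257418  0.99861326  0.9854    ]
 [ 0.          0.          0.          1.        ]]
```

View pics/side0.png

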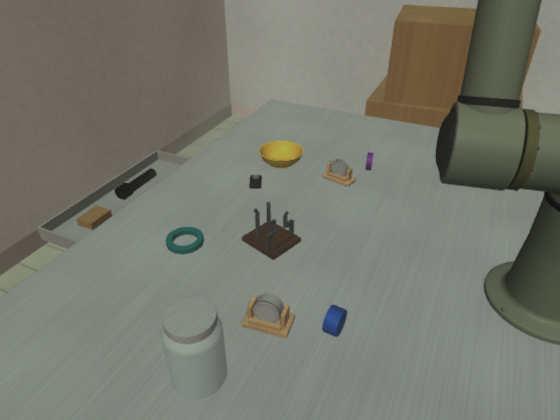

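View pics/top0.png

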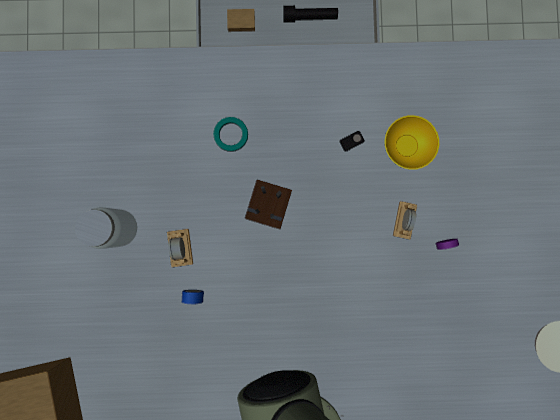

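The side view shows the dispenser at about (271,240), one stand at (269,315) and the other at (340,173). The top view shows the dispenser at (269,204), the left stand at (180,248) and the right stand at (405,220). Next I'll crop in and measure.

```bash
python3 - <<'E'
from h import *
t=cv2.imread('pics/top0.png');s=cv2.imread('pics/side0.png')
c=lambda im,u,v,w:cv2.resize(im[v-w:v+w,u-w:u+w],(380,285 if 0 else 290),interpolation=cv2.INTER_CUBIC)
A=np.hstack([c(t,180,248,30),c(t,405,220,30)]);B=np.hstack([c(s,269,312,38),c(s,340,172,30)])
cv2.imwrite('pics/crops.png',np.vstack([A,B]))
C=np.hstack([c(t,269,204,35),c(s,271,232,42)]);cv2.imwrite('pics/disp.png',C)
for n,b in (('top',[(150,215,215,280),(380,190,430,250),(235,170,305,240)]),('side',[(235,280,305,345),(315,150,365,195),(235,195,310,265)])):
    d=dict(np.load(f'/tmp/{n}0.npz'));P=cloud(d)
    pl=P[100:320,100:450].reshape(-1,3);pl=pl[(abs(pl[:,2])<.006)];print(n,'table z',np.median(pl[:,2]))
    for u0,v0,u1,v1 in b:
        Q=P[v0:v1,u0:u1].reshape(-1,3); 
        for lo,hi in((.006,.014),(.014,.03),(.03,.045),(.045,.07),(.07,.1)):
            q=Q[(Q[:,2]>lo)&(Q[:,2]<hi)]
            if len(q)>3: 
                r=cv2.minAreaRect((q[:,:2]*1000).astype(np.float32));print(lo,hi,len(q),np.round(q.mean(0)*1000),[np.round(x,1) for x in r],'zmax',q[:,2].max().round(4))
        print()
E
```

```text
top table z -0.00014514826009237591
0.006 0.014 239 [454. 266.  10.] [array([452.2, 273.7]), array([85.6, 52.6]), np.float64(6.9)] zmax 0.014
0.014 0.03 150 [453. 261.  19.] [array([451.6, 272.5]), array([68.3, 48. ]), np.float64(7.4)] zmax 0.0299
0.03 0.045 149 [453. 271.  40.] [array([452.2, 274. ]), array([69.8, 31.1]), np.float64(7.3)] zmax 0.0448
0.045 0.07 243 [452. 273.  55.] [array([446.9, 273.1]), array([57.2, 26.6]), np.float64(6.4)] zmax 0.0632

0.006 0.014 198 [ 502. -260.   10.] [array([ 505.2, -269.5]), array([42.7, 85.6]), np.float64(76.7)] zmax 0.014
0.014 0.03 151 [ 507. -260.   19.] [array([ 505.5, -268.7]), array([36.4, 69.8]), np.float64(75.9)] zmax 0.0296
0.03 0.045 126 [ 506. -266.   39.] [array([ 505.6, -269. ]), array([21.1, 70. ]), np.float64(76.2)] zmax 0.045
0.045 0.07 163 [ 505. -268.   54.] [array([ 510.3, -270.1]), array([17.6, 56.2]), np.float64(79.1)] zmax 0.0627

0.006 0.014 1192 [552.  58.  11.] [array([551.7,  59.2]), array([89.7, 99.9]), np.float64(71.9)] zmax 0.014
0.014 0.03 205 [549.  61.  15.] [array([551.8,  58.8]), array([88.4, 97.5]), np.flo
[... 1079 characters left out ...]
]), array([26.4, 72.1]), np.float64(74.3)] zmax 0.0447
0.045 0.07 93 [ 500. -265.   53.] [array([ 502.9, -268.4]), array([21.7, 42.8]), np.float64(81.7)] zmax 0.0604

0.006 0.014 912 [546.  67.  11.] [array([549.8,  59.5]), array([ 92.8, 102.7]), np.float64(71.3)] zmax 0.0139
0.014 0.03 131 [539.  66.  20.] [array([549.2,  58.9]), array([83.6, 72.4]), np.float64(68.2)] zmax 0.0299
0.03 0.045 105 [545.  66.  38.] [array([548.3,  61.6]), array([81.2, 60.4]), np.float64(72.5)] zmax 0.045
0.045 0.07 227 [541.  65.  55.] [array([548.1,  60.5]), array([83.9, 58.4]), np.float64(72.2)] zmax 0.0697
0.07 0.1 94 [552.  61.  77.] [array([550.9,  59.6]), array([48.1, 65.5]), np.float64(72.9)] zmax 0.0836
```

View pics/crops.png

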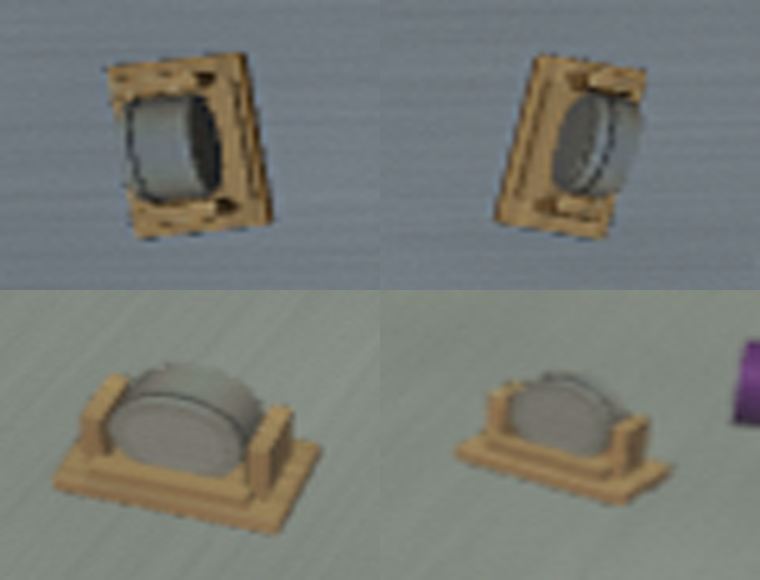

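View pics/disp.png

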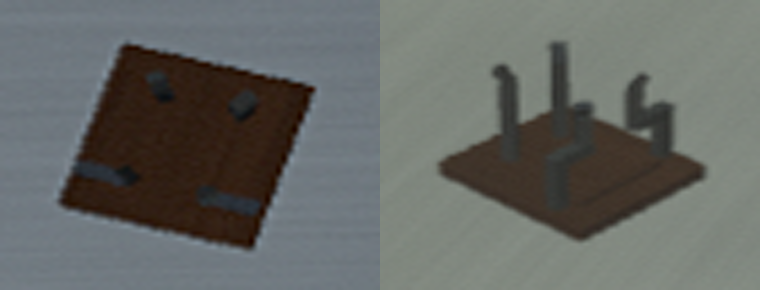

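The left stand holds the thick tin: centre about (0.4515, 0.2745), tin axis at about 97°. The right stand holds the thin tin: about (0.5045, −0.269), axis at about 76.7°. The dispenser is at about (0.551, 0.0594), with y at 71.9° and the bracketed front posts facing the robot. Now a helper for planning rows.

```bash
cat >> h.py <<'E'
def Rt(yaw,tilt=0):
    # tool-down with tool x at yaw(deg), then rotate about tool x by tilt deg
    y=np.radians(yaw);X=np.array([np.cos(y),np.sin(y),0]);Z=np.array([0,0,-1.]);Y=np.cross(Z,X)
    return R.from_matrix(np.stack([X,Y,Z],1))*R.from_rotvec([np.radians(tilt),0,0])
def plan(target,Rg,grip,n,start=None):
    s=sense();p=np.array(s['tcp_pos']);Rc=R.from_quat(s['orientation'])
    if start is not None:p,Rc=start
    target=np.array(target);rv=(Rc.inv()*Rg).as_rotvec()/n;st=(target-p)/n
    rows=[]
    for i in range(n):
        dp=np.round(Rc.inv().apply(target-p)/(n-i),4)
        rv=np.round((Rc.inv()*Rg).as_rotvec()/(n-i),3)
        rows.append('{"rot":[%g,%g,%g],"delta_pos":[%g,%g,%g],"grip":%g}'%(*rv,*dp,grip))
        p=p+Rc.apply(dp);Rc=Rc*R.from_rotvec(rv)
    for i in range(0,n,5):print('['+','.join(rows[i:i+5])+']')
    return p,Rc
def st():
    s=sense();M=R.from_quat(s['orientation']).as_matrix()
    print('t',round(s['t'],2),'p',np.round(s['tcp_pos']*1000,1),'yawx',np.round(np.degrees(np.arctan2(M[1,0],M[0,0])),1),'z',np.round(M[:,2],3),'F',np.round(s['wrist_force'],1),'op',round(s['opening']*1000,1),'j',np.round(s['joints'],2))
E
python3 - <<'E'
from h import *
st()
d=dict(np.load('/tmp/top0.npz'));P=cloud(d).reshape(-1,3);q=P[(P[:,2]>.11)&(P[:,2]<.16)&(P[:,1]>.3)];print('jar',cv2.minAreaRect((q[:,:2]*1000).astype(np.float32)),len(q))
d=dict(np.load('/tmp/side0.npz'));P=cloud(d).reshape(-1,3);q=P[(P[:,2]>.11)&(P[:,2]<.16)&(P[:,1]>.3)&(P[:,0]<.8)&(P[:,0]>.2)];print('jar',cv2.minAreaRect((q[:,:2]*1000).astype(np.float32)),len(q))
# waypoint rotate negative about tool z
s=sense();p=np.array(s['tcp_pos']);Rc=R.from_quat(s['orientation'])
mid=plan([.35,-.05,.2],Rt(105),1,11)
print()
plan([.4515,.2745,.12],Rt(187),1,10,mid)
E
```

```text
t 0.1 p [ 177.5 -520.   230.6] yawx 18.8 z [-0.     0.002 -1.   ] F [ 0.2  0.1 -0.1] op 85.4 j [-1.38  0.33 -0.19  1.05  0.    1.44]
jar ((503.7405090332031, 417.4820251464844), (82.9188461303711, 81.20738220214844), 45.43776321411133) 1431
jar ((499.7201843261719, 424.5994873046875), (81.64917755126953, 82.06389617919922), 86.02693939208984) 2735
[{"rot":[-0,-0,-0.137],"delta_pos":[0.0286,-0.0354,0.0028],"grip":1},{"rot":[-0,-0,-0.137],"delta_pos":[0.0332,-0.0311,0.0028],"grip":1},{"rot":[-0,-0,-0.137],"delta_pos":[0.0371,-0.0263,0.0029],"grip":1},{"rot":[-0,-0,-0.137],"delta_pos":[0.0404,-0.021,0.0028],"grip":1},{"rot":[-0,-0,-0.137],"delta_pos":[0.0429,-0.0153,0.0029],"grip":1}]
[{"rot":[-0,-0,-0.136],"delta_pos":[0.0446,-0.0093,0.0028],"grip":1},{"rot":[-0,-0,-0.137],"delta_pos":[0.0454,-0.0031,0.0029],"grip":1},{"rot":[-0,-0,-0.136],"delta_pos":[0.0454,0.0031,0.0028],"grip":1},{"rot":[-0,-0.001,-0.137],"delta_pos":[0.0446,0.0092,0.0029],"grip":1},{"rot":[-0,-0,-0.136],"delta_pos":[0.0429,0.0152,0.0028],"grip":1}]
[{"rot":[-0,-0.001,-0.137],"delta_pos":[0.0404,0.0209,0.0028],"grip":1}]

[{"rot":[-0,0,-0.143],"delta_pos":[0.0287,0.0182,0.008],"grip":1},{"rot":[-0,0,-0.143],"delta_pos":[0.0258,0.0221,0.008],"grip":1},{"rot":[-0,0,-0.143],"delta_pos":[0.0224,0.0256,0.008],"grip":1},{"rot":[-0,-0,-0.143],"delta_pos":[0.0185,0.0285,0.008],"grip":1},{"rot":[-0,-0,-0.143],"delta_pos":[0.0143,0.0309,0.008],"grip":1}]
[{"rot":[-0,-0,-0.143],"delta_pos":[0.0098,0.0326,0.008],"grip":1},{"rot":[-0,-0,-0.143],"delta_pos":[0.005,0.0336,0.008],"grip":1},{"rot":[-0,-0,-0.143],"delta_pos":[0.0002,0.034,0.0079],"grip":1},{"rot":[-0,-0,-0.143],"delta_pos":[-0.0047,0.0337,0.008],"grip":1},{"rot":[-0,-0,-0.144],"delta_pos":[-0.0095,0.0326,0.0079],"grip":1}]
```

{"name": "arm_command", "arguments": {
  "increments": [
    {"rot": [0, 0, -0.137], "delta_pos": [0.0286, -0.0354, 0.003], "grip": 1},
    {"rot": [0, 0, -0.137], "delta_pos": [0.033, -0.031, 0.003], "grip": 1},
    {"rot": [0, 0, -0.137], "delta_pos": [0.037, -0.026, 0.003], "grip": 1},
    {"rot": [0, 0, -0.137], "delta_pos": [0.0404, -0.021, 0.003], "grip": 1},
    {"rot": [0, 0, -0.137], "delta_pos": [0.043, -0.015, 0.003], "grip": 1}
  ]
}}

```text
t: 0.6
tcp_pos: [0.2563, -0.3055, 0.2158]
orientation: [0.873, 0.488, 0.0, -0.0]
wrist_force: [2.0, -0.8, 0.0]
opening: 0.0853
```

{"name": "arm_command", "arguments": {
  "increments": [
    {"rot": [0, 0, -0.136], "delta_pos": [0.0446, -0.009, 0.003], "grip": 1},
    {"rot": [0, 0, -0.137], "delta_pos": [0.0454, -0.003, 0.003], "grip": 1},
    {"rot": [0, 0, -0.136], "delta_pos": [0.0454, 0.003, 0.003], "grip": 1},
    {"rot": [0, 0, -0.137], "delta_pos": [0.0446, 0.009, 0.003], "grip": 1},
    {"rot": [0, 0, -0.136], "delta_pos": [0.043, 0.015, 0.003], "grip": 1}
  ]
}}

```text
t: 1.1
tcp_pos: [0.3346, -0.0921, 0.2012]
orientation: [0.66, 0.752, 0.0, 0.0]
wrist_force: [0.9, -1.0, 0.5]
opening: 0.0854
```

Tracking works well, so I'll continue with the rest of the approach.

{"name": "arm_command", "arguments": {
  "increments": [
    {"rot": [0, 0, -0.137], "delta_pos": [0.0404, 0.021, 0.003], "grip": 1},
    {"rot": [0, 0, -0.143], "delta_pos": [0.0287, 0.018, 0.008], "grip": 1},
    {"rot": [0, 0, -0.143], "delta_pos": [0.026, 0.022, 0.008], "grip": 1},
    {"rot": [0, 0, -0.143], "delta_pos": [0.0224, 0.0256, 0.008], "grip": 1},
    {"rot": [0, 0, -0.143], "delta_pos": [0.0185, 0.0285, 0.008], "grip": 1}
  ]
}}

```text
t: 1.6
tcp_pos: [0.3906, 0.0802, 0.1658]
orientation: [0.357, 0.934, -0.0, -0.0]
wrist_force: [0.8, 0.5, -0.1]
opening: 0.0852
```

{"name": "arm_command", "arguments": {
  "increments": [
    {"rot": [0, 0, -0.143], "delta_pos": [0.0143, 0.031, 0.008], "grip": 1},
    {"rot": [0, 0, -0.143], "delta_pos": [0.0098, 0.0326, 0.008], "grip": 1},
    {"rot": [0, 0, -0.143], "delta_pos": [0.005, 0.0336, 0.008], "grip": 1},
    {"rot": [0, 0, -0.143], "delta_pos": [0, 0.034, 0.008], "grip": 1},
    {"rot": [0, 0, -0.143], "delta_pos": [-0.005, 0.0337, 0.008], "grip": 1}
  ]
}}

```text
t: 2.1
tcp_pos: [0.4418, 0.2424, 0.1256]
orientation: [0.008, 1.0, -0.0, -0.0]
wrist_force: [0.9, -1.0, -0.5]
opening: 0.0856
```

{"name": "arm_command", "arguments": {
  "increments": [
    {"rot": [0, 0, -0.144], "delta_pos": [-0.0095, 0.0326, 0.008], "grip": 0.8},
    {"rot": [0, 0, 0], "delta_pos": [0, 0, 0], "grip": 0.8}
  ]
}}

```text
t: 2.3
tcp_pos: [0.4526, 0.2764, 0.117]
orientation: [-0.064, 0.998, 0.0, -0.0]
wrist_force: [-0.2, -0.4, 0.4]
opening: 0.0684
```

```bash
python3 - <<'E'
from h import *
st()
plan([.4515,.2745,.033],Rt(187),.8,4)
E
```

```text
t 2.3 p [452.6 276.4 117. ] yawx -172.7 z [-0.     0.001 -1.   ] F [-0.2 -0.4  0.4] op 68.4 j [ 0.41  0.4  -0.41  0.77  0.    0.28]
[{"rot":[0,-0,0.001],"delta_pos":[0.0003,-0.0005,0.021],"grip":0.8},{"rot":[0,-0,0.001],"delta_pos":[0.0003,-0.0004,0.021],"grip":0.8},{"rot":[0,-0,0.002],"delta_pos":[0.0003,-0.0005,0.021],"grip":0.8},{"rot":[0.001,-0,0.001],"delta_pos":[0.0004,-0.0004,0.021],"grip":0.8}]
```

{"name": "arm_command", "arguments": {
  "increments": [
    {"rot": [0, 0, 0.005], "delta_pos": [0.001, -0.002, 0.028], "grip": 0.8},
    {"rot": [0, 0, 0], "delta_pos": [0, 0, 0.028], "grip": 0.8},
    {"rot": [0, 0, 0], "delta_pos": [0, 0, 0.028], "grip": 0.8},
    {"rot": [0, 0, 0], "delta_pos": [0, 0, 0], "grip": 0.6},
    {"rot": [0, 0, 0], "delta_pos": [0, 0, 0], "grip": 0.45}
  ],
  "force": 30
}}

```text
t: 2.8
tcp_pos: [0.4507, 0.2706, 0.0344]
orientation: [-0.058, 0.998, -0.0, -0.001]
wrist_force: [0.2, 0.6, 0.5]
opening: 0.0403
```

{"name": "arm_command", "arguments": {
  "increments": [
    {"rot": [0, 0, 0], "delta_pos": [0, 0, 0], "grip": 0.35},
    {"rot": [0, 0, 0], "delta_pos": [0, 0, 0], "grip": 0.3},
    {"rot": [0, 0, 0], "delta_pos": [0, 0, 0], "grip": 0.2},
    {"rot": [0, 0, 0], "delta_pos": [0, 0, 0], "grip": 0.2}
  ],
  "force": 30
}}

```text
t: 3.2
tcp_pos: [0.4524, 0.2719, 0.0358]
orientation: [-0.059, 0.998, 0.001, 0.001]
wrist_force: [-0.3, 1.1, 6.2]
opening: 0.0254
```

```bash
python3 - <<'E'
from h import *
st()
d=grab('side','side1');cv2.imwrite('pics/side1c.png',cv2.resize(d['image'][180:380,160:430],None,fx=2.8,fy=2.8,interpolation=cv2.INTER_CUBIC))
E
```

```text
t 3.2 p [452.4 271.9  35.8] yawx -173.3 z [ 0.003  0.001 -1.   ] F [-0.3  1.1  6.2] op 25.4 j [ 0.4   0.5  -0.5   0.57  0.    0.28]
```

View pics/side1c.png

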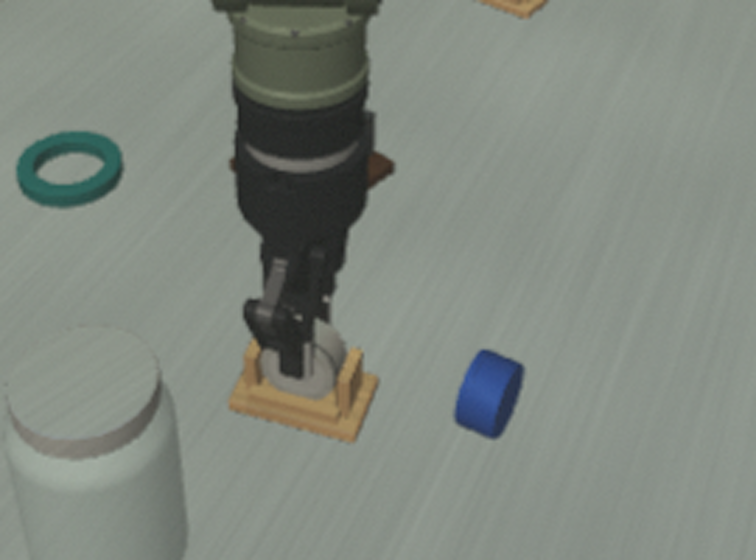

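The thick tin is held: opening 25.4 mm, with the fingers on its faces at about crop pixel (300,360). Now lift it and carry it to the free area, tilting on the way.

```bash
python3 - <<'E'
from h import *
a=plan([.4524,.272,.11],Rt(187),.2,3)
a=plan([.405,.035,.08],Rt(187,40),.2,8,a)
a=plan([.405,.035,.032],Rt(187,40),.2,3,a)
E
```

```text
[{"rot":[0,0.001,-0.002],"delta_pos":[-0.0001,0,-0.0247],"grip":0.2},{"rot":[0.001,0.001,-0.001],"delta_pos":[-0,0.0001,-0.0248],"grip":0.2},{"rot":[0,0.001,-0.002],"delta_pos":[-0,-0,-0.0247],"grip":0.2}]
[{"rot":[0.087,-0,0],"delta_pos":[0.0095,-0.0287,0.0037],"grip":0.2},{"rot":[0.087,-0,0],"delta_pos":[0.0095,-0.0282,0.0062],"grip":0.2},{"rot":[0.087,-0,0],"delta_pos":[0.0095,-0.0276,0.0087],"grip":0.2},{"rot":[0.087,-0,0],"delta_pos":[0.0095,-0.0267,0.011],"grip":0.2},{"rot":[0.088,-0,0],"delta_pos":[0.0095,-0.0257,0.0133],"grip":0.2}]
[{"rot":[0.087,-0,0],"delta_pos":[0.0095,-0.0244,0.0155],"grip":0.2},{"rot":[0.088,-0,0],"delta_pos":[0.0095,-0.023,0.0176],"grip":0.2},{"rot":[0.087,-0,0],"delta_pos":[0.0094,-0.0214,0.0196],"grip":0.2}]
[{"rot":[0,-0,0],"delta_pos":[0,0.0103,0.0122],"grip":0.2},{"rot":[0,-0,0],"delta_pos":[0,0.0103,0.0123],"grip":0.2},{"rot":[0,-0,0],"delta_pos":[0,0.0103,0.0122],"grip":0.2}]
```

{"name": "arm_command", "arguments": {
  "increments": [
    {"rot": [0, 0.003, -0.005], "delta_pos": [0, 0, -0.02], "grip": 0.2},
    {"rot": [0, 0, 0], "delta_pos": [0, 0, -0.027], "grip": 0.2},
    {"rot": [0, 0, 0], "delta_pos": [0, 0, -0.027], "grip": 0.2},
    {"rot": [0.087, 0, 0], "delta_pos": [0.0095, -0.0287, 0.0037], "grip": 0.2},
    {"rot": [0.087, 0, 0], "delta_pos": [0.0095, -0.028, 0.006], "grip": 0.2}
  ]
}}

```text
t: 3.75
tcp_pos: [0.4408, 0.2116, 0.1029]
orientation: [-0.061, 0.994, -0.088, 0.006]
wrist_force: [-0.2, -0.3, -1.0]
opening: 0.0253
```

{"name": "arm_command", "arguments": {
  "increments": [
    {"rot": [0.087, 0, 0], "delta_pos": [0.0095, -0.0276, 0.0087], "grip": 0.2},
    {"rot": [0.087, 0, 0], "delta_pos": [0.0095, -0.0267, 0.011], "grip": 0.2},
    {"rot": [0.088, 0, 0], "delta_pos": [0.0095, -0.0257, 0.0133], "grip": 0.2},
    {"rot": [0.087, 0, 0], "delta_pos": [0.0095, -0.0244, 0.0155], "grip": 0.2},
    {"rot": [0.088, 0, 0], "delta_pos": [0.0095, -0.023, 0.0176], "grip": 0.2}
  ]
}}

```text
t: 4.25
tcp_pos: [0.41, 0.0633, 0.083]
orientation: [-0.059, 0.951, -0.302, 0.018]
wrist_force: [-0.9, -1.1, -1.1]
opening: 0.0255
```

{"name": "arm_command", "arguments": {
  "increments": [
    {"rot": [0.087, 0, 0], "delta_pos": [0.0095, -0.0214, 0.0196], "grip": 0.2},
    {"rot": [0, 0, 0], "delta_pos": [0, 0, 0], "grip": 0.2},
    {"rot": [0, 0, 0], "delta_pos": [0, 0, 0], "grip": 0.2}
  ]
}}

```text
t: 4.55
tcp_pos: [0.404, 0.0347, 0.0787]
orientation: [-0.058, 0.938, -0.341, 0.019]
wrist_force: [0.2, -0.0, -0.9]
opening: 0.0251
```

```bash
python3 - <<'E'
from h import *
st()
d=grab('side','side2');cv2.imwrite('pics/side2c.png',cv2.resize(d['image'][130:330,160:430],None,fx=2.8,fy=2.8,interpolation=cv2.INTER_CUBIC))
a=plan([.405,.035,.032],Rt(187,40),.2,3)
E
```

```text
t 4.55 p [404.   34.7  78.7] yawx -173.0 z [ 0.076 -0.637 -0.767] F [ 0.2 -0.  -0.9] op 25.1 j [ 0.37  0.47 -0.67  0.63 -0.67  0.32]
[{"rot":[0.001,-0,0],"delta_pos":[-0.0001,0.01,0.0121],"grip":0.2},{"rot":[0,-0.001,0],"delta_pos":[-0.0001,0.0101,0.012],"grip":0.2},{"rot":[0.001,-0,0.001],"delta_pos":[-0.0001,0.01,0.012],"grip":0.2}]
```

View pics/side2c.png

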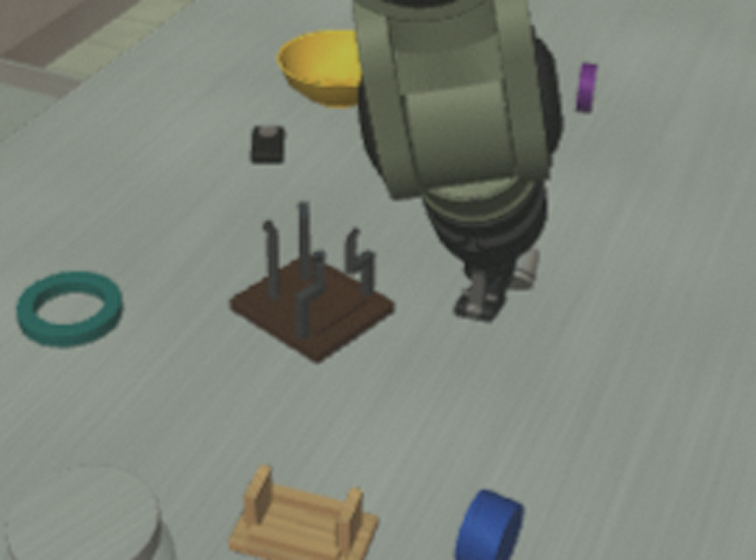

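The stand is empty at crop pixel (305,510) and the tilted tin is in the fingers at (525,270). I'll lower until it touches.

{"name": "arm_command", "arguments": {
  "increments": [
    {"rot": [0, 0, 0], "delta_pos": [0, 0.01, 0.012], "grip": 0.2},
    {"rot": [0, 0, 0], "delta_pos": [0, 0.01, 0.012], "grip": 0.2},
    {"rot": [0, 0, 0], "delta_pos": [0, 0.01, 0.012], "grip": 0.2},
    {"rot": [0, 0, 0], "delta_pos": [0, 0.0013, 0.0015], "grip": 0.2}
  ]
}}

```text
t: 5.0
tcp_pos: [0.4043, 0.0349, 0.0294]
orientation: [-0.058, 0.938, -0.341, 0.02]
wrist_force: [0.9, -0.6, 0.0]
opening: 0.0254
```

```bash
python3 - <<'E'
from h import *
st()
E
```

```text
t 5.0 p [404.3  34.9  29.4] yawx -173.0 z [ 0.076 -0.637 -0.767] F [ 0.9 -0.6  0. ] op 25.4 j [ 0.37  0.57 -0.7   0.51 -0.67  0.32]
```

{"name": "arm_command", "arguments": {
  "increments": [
    {"rot": [0, 0, 0], "delta_pos": [0, 0.001, 0.001], "grip": 0.2},
    {"rot": [0, 0, 0], "delta_pos": [0, 0, 0], "grip": 0.4},
    {"rot": [0, 0, 0], "delta_pos": [0, 0, 0], "grip": 0.47},
    {"rot": [0, 0, 0], "delta_pos": [0, 0, 0], "grip": 0.47}
  ]
}}

```text
t: 5.4
tcp_pos: [0.4043, 0.0346, 0.0291]
orientation: [-0.058, 0.938, -0.341, 0.02]
wrist_force: [0.1, 0.5, 0.4]
opening: 0.04
```

{"name": "arm_command", "arguments": {
  "increments": [
    {"rot": [0, 0, 0], "delta_pos": [0, 0, -0.01], "grip": 0.47},
    {"rot": [0, 0, 0], "delta_pos": [0, 0, -0.015], "grip": 0.47},
    {"rot": [0, 0, 0], "delta_pos": [0, 0, -0.02], "grip": 0.47},
    {"rot": [0, 0, 0], "delta_pos": [0, 0, -0.03], "grip": 0.47},
    {"rot": [0, 0, 0], "delta_pos": [0, 0, -0.03], "grip": 0.47}
  ]
}}

```text
t: 5.9
tcp_pos: [0.3955, 0.1017, 0.1101]
orientation: [-0.058, 0.938, -0.342, 0.019]
wrist_force: [0.2, -0.4, -0.4]
opening: 0.0401
```

```bash
python3 - <<'E'
from h import *
st()
d=grab('side','side3');cv2.imwrite('pics/side3c.png',cv2.resize(d['image'][130:330,200:430],None,fx=2.8,fy=2.8,interpolation=cv2.INTER_CUBIC))
E
```

```text
t 5.9 p [395.5 101.7 110.1] yawx -173.0 z [ 0.076 -0.638 -0.766] F [ 0.2 -0.4 -0.4] op 40.1 j [ 0.52  0.48 -0.54  0.86 -0.63  0.5 ]
```

View pics/side3c.png

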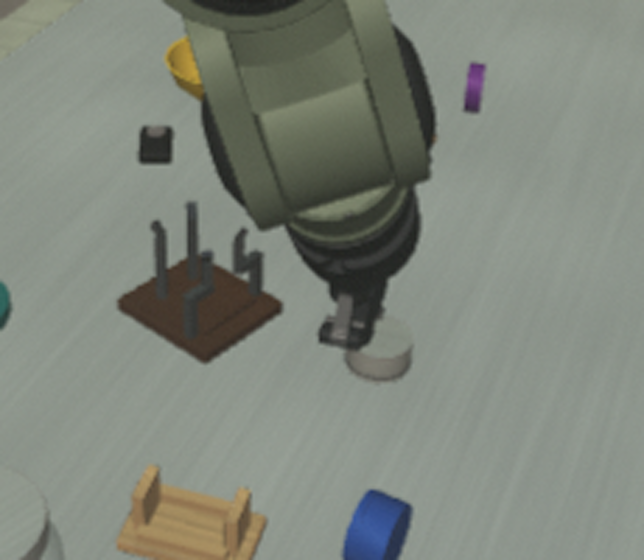

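The thick tin lies flat at crop pixel (380,345). I'll straighten the tool and clear the view.

```bash
python3 - <<'E'
from h import *
plan([.36,.20,.17],Rt(161.9),.85,8)
E
```

```text
[{"rot":[-0.086,0.019,0.053],"delta_pos":[0.0032,0.0049,-0.0134],"grip":0.85},{"rot":[-0.086,0.019,0.053],"delta_pos":[0.0037,0.0059,-0.0129],"grip":0.85},{"rot":[-0.085,0.019,0.053],"delta_pos":[0.0043,0.0068,-0.0123],"grip":0.85},{"rot":[-0.085,0.02,0.053],"delta_pos":[0.0049,0.0075,-0.0116],"grip":0.85},{"rot":[-0.086,0.019,0.052],"delta_pos":[0.0055,0.0082,-0.0108],"grip":0.85}]
[{"rot":[-0.085,0.02,0.053],"delta_pos":[0.0061,0.0088,-0.01],"grip":0.85},{"rot":[-0.086,0.019,0.052],"delta_pos":[0.0068,0.0093,-0.009],"grip":0.85},{"rot":[-0.085,0.02,0.053],"delta_pos":[0.0075,0.0097,-0.0081],"grip":0.85}]
```

{"name": "arm_command", "arguments": {
  "increments": [
    {"rot": [-0.086, 0.019, 0.053], "delta_pos": [0.003, 0.005, -0.0134], "grip": 0.85},
    {"rot": [-0.086, 0.019, 0.053], "delta_pos": [0.0037, 0.006, -0.013], "grip": 0.85},
    {"rot": [-0.085, 0.019, 0.053], "delta_pos": [0.0043, 0.0068, -0.0123], "grip": 0.85},
    {"rot": [-0.085, 0.02, 0.053], "delta_pos": [0.005, 0.0075, -0.0116], "grip": 0.85},
    {"rot": [-0.086, 0.019, 0.052], "delta_pos": [0.0055, 0.008, -0.011], "grip": 0.85}
  ]
}}

```text
t: 6.45
tcp_pos: [0.3728, 0.1617, 0.1456]
orientation: [0.079, 0.988, -0.13, 0.007]
wrist_force: [-0.1, -0.2, 0.3]
opening: 0.0727
```

{"name": "arm_command", "arguments": {
  "increments": [
    {"rot": [-0.085, 0.02, 0.053], "delta_pos": [0.006, 0.009, -0.01], "grip": 0.85},
    {"rot": [-0.086, 0.019, 0.052], "delta_pos": [0.007, 0.0093, -0.009], "grip": 0.85},
    {"rot": [-0.085, 0.02, 0.053], "delta_pos": [0.0075, 0.0097, -0.008], "grip": 0.85},
    {"rot": [0, 0, 0], "delta_pos": [0, 0, 0], "grip": 0.85}
  ]
}}

```text
t: 6.85
tcp_pos: [0.3588, 0.1965, 0.167]
orientation: [0.159, 0.987, -0.001, -0.001]
wrist_force: [-0.2, -0.8, -0.8]
opening: 0.0724
```

```bash
cat >> h.py <<'E'
def flat(d,box,zlo,zhi,show=True):
    # box: x0,x1,y0,y1 ; fit top face
    P=cloud(d).reshape(-1,3);q=P[(P[:,0]>box[0])&(P[:,0]<box[1])&(P[:,1]>box[2])&(P[:,1]<box[3])&(P[:,2]>zlo)&(P[:,2]<zhi)]
    c,r=cv2.minEnclosingCircle((q[:,:2]*1000).astype(np.float32));m=cv2.minAreaRect((q[:,:2]*1000).astype(np.float32))
    print(len(q),'mean',np.round(q.mean(0)*1000,1),'circ',np.round(c,1),round(r,1),'rect',[np.round(x,1) for x in m]);return c
E
python3 - <<'E'
from h import *
st()
T=grab('top','top4');S=grab('side','side4')
for d in(T,S): flat(d,(.33,.47,-.04,.11),.021,.034)
cv2.imwrite('pics/m4.png',np.vstack([cv2.resize(T['image'],(560,300)),cv2.resize(S['image'],(560,300))]))
E
```

```text
t 6.85 p [358.8 196.5 167. ] yawx 161.7 z [-0.002 -0.002 -1.   ] F [-0.2 -0.8 -0.8] op 72.4 j [ 0.32  0.13 -0.63  0.81 -0.    0.64]
355 mean [401.8  56.9  25.8] circ [401.6  57.1] 24.9 rect [array([402.6,  57.2]), array([47.1, 47.1]), np.float64(88.5)]
279 mean [397.1  60.3  24.9] circ [398.8  58.2] 26.0 rect [array([397. ,  58.1]), array([50. , 44.8]), np.float64(70.0)]
```

View pics/m4.png

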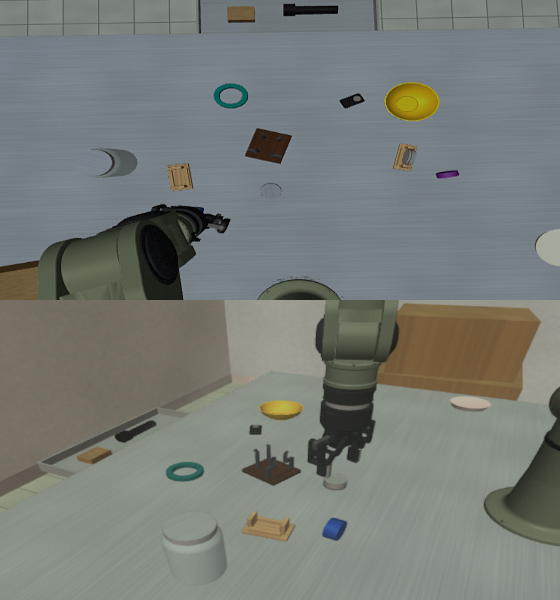

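The tin shows cleanly in the top view at about (271,190), which the calibration puts at (0.4016, 0.057). Top and side differ by about 2 mm. Next is the rim grasp along the dispenser's y.

```bash
python3 - <<'E'
from h import *
a=plan([.4015,.0575,.09],Rt(161.9),.85,5)
a=plan([.4015,.0575,.006],Rt(161.9),.85,4,a)
E
```

```text
[{"rot":[-0.001,-0,-0],"delta_pos":[-0.0168,-0.0237,0.0153],"grip":0.85},{"rot":[-0.001,-0.001,-0],"delta_pos":[-0.0168,-0.0237,0.0153],"grip":0.85},{"rot":[-0.001,-0,-0.001],"delta_pos":[-0.0168,-0.0238,0.0153],"grip":0.85},{"rot":[-0.001,-0.001,-0],"delta_pos":[-0.0168,-0.0238,0.0153],"grip":0.85},{"rot":[-0.001,-0,-0.001],"delta_pos":[-0.0167,-0.0237,0.0152],"grip":0.85}]
[{"rot":[-0,-0,0],"delta_pos":[-0,-0,0.021],"grip":0.85},{"rot":[-0,-0,0],"delta_pos":[-0,-0,0.021],"grip":0.85},{"rot":[-0,-0,0],"delta_pos":[-0,-0,0.021],"grip":0.85},{"rot":[-0,-0,0],"delta_pos":[-0.0001,-0,0.021],"grip":0.85}]
```

{"name": "arm_command", "arguments": {
  "increments": [
    {"rot": [-0.001, 0, 0], "delta_pos": [-0.0168, -0.0237, 0.015], "grip": 0.85},
    {"rot": [-0.001, -0.001, 0], "delta_pos": [-0.0168, -0.0237, 0.015], "grip": 0.85},
    {"rot": [-0.001, 0, -0.001], "delta_pos": [-0.0168, -0.0237, 0.015], "grip": 0.85},
    {"rot": [-0.001, -0.001, 0], "delta_pos": [-0.0168, -0.0237, 0.015], "grip": 0.85},
    {"rot": [-0.001, 0, 0], "delta_pos": [-0.0168, -0.0237, 0.015], "grip": 0.85}
  ]
}}

```text
t: 7.45
tcp_pos: [0.4015, 0.0573, 0.0898]
orientation: [0.157, 0.988, -0.0, -0.001]
wrist_force: [1.0, -0.0, 0.9]
opening: 0.0724
```

{"name": "arm_command", "arguments": {
  "increments": [
    {"rot": [0, 0, 0], "delta_pos": [0, 0, 0.021], "grip": 0.85},
    {"rot": [0, 0, 0], "delta_pos": [0, 0, 0.021], "grip": 0.85},
    {"rot": [0, 0, 0], "delta_pos": [0, 0, 0.021], "grip": 0.85},
    {"rot": [0, 0, 0], "delta_pos": [0, 0, 0.016], "grip": 0.85},
    {"rot": [0, 0, 0], "delta_pos": [0, 0, 0], "grip": 0.85}
  ]
}}

```text
t: 7.95
tcp_pos: [0.3993, 0.0586, 0.0097]
orientation: [0.157, 0.988, -0.0, -0.003]
wrist_force: [-0.7, 0.1, 0.9]
opening: 0.073
```

```bash
python3 - <<'E'
from h import *
st()
a=plan([.4015,.0575,.006],Rt(161.9),.85,1)
d=grab('side','side5');cv2.imwrite('pics/side5c.png',cv2.resize(d['image'][160:330,220:430],None,fx=3,fy=3,interpolation=cv2.INTER_CUBIC))
E
```

```text
t 7.95 p [399.3  58.6   9.7] yawx 161.9 z [-0.006  0.001 -1.   ] F [-0.7  0.1  0.9] op 73.0 j [-0.04  0.39 -0.82  0.37  0.    0.28]
[{"rot":[-0.001,-0.006,0],"delta_pos":[-0.0024,-0.0003,0.0037],"grip":0.85}]
```

View pics/side5c.png

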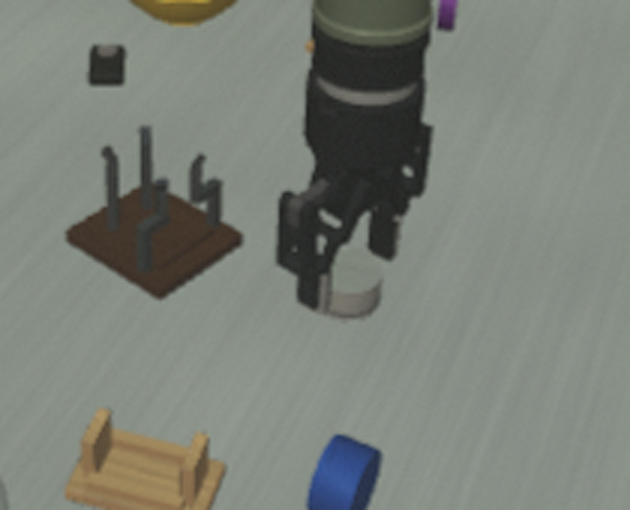

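{"name": "arm_command", "arguments": {
  "increments": [
    {"rot": [0, 0, 0], "delta_pos": [0, 0, 0.003], "grip": 0.85},
    {"rot": [0, 0, 0], "delta_pos": [0, 0, 0], "grip": 0.85}
  ]
}}

```text
t: 8.2
tcp_pos: [0.4017, 0.0586, 0.0092]
orientation: [0.158, 0.988, 0.001, -0.0]
wrist_force: [0.3, -0.5, 0.5]
opening: 0.0723
```

```bash
python3 - <<'E'
from h import *
st()
for i in range(3): get_image('top'); st()
E
```

```text
t 8.2 p [401.7  58.6   9.2] yawx 161.9 z [-0.     0.001 -1.   ] F [ 0.3 -0.5  0.5] op 72.3 j [-0.04  0.39 -0.82  0.36  0.    0.28]
t 8.25 p [401.8  58.6   9.4] yawx 161.9 z [-0.     0.001 -1.   ] F [ 0.6 -0.1  0.2] op 72.7 j [-0.04  0.39 -0.82  0.36  0.    0.28]
t 8.3 p [401.8  58.6   9.4] yawx 161.9 z [ 0.     0.001 -1.   ] F [ 0.1  0.1 -0.4] op 72.4 j [-0.04  0.39 -0.82  0.36  0.    0.28]
t 8.35 p [401.8  58.6   9.4] yawx 161.8 z [ 0.     0.001 -1.   ] F [0.1 0.3 0.2] op 72.5 j [-0.04  0.39 -0.82  0.36  0.    0.28]
```

{"name": "arm_command", "arguments": {
  "increments": [
    {"rot": [0, 0, 0], "delta_pos": [0, 0.001, 0.003], "grip": 0.85},
    {"rot": [0, 0, 0], "delta_pos": [0, 0, 0], "grip": 0.7},
    {"rot": [0, 0, 0], "delta_pos": [0, 0, 0], "grip": 0.6},
    {"rot": [0, 0, 0], "delta_pos": [0, 0, 0], "grip": 0.5},
    {"rot": [0, 0, 0], "delta_pos": [0, 0, 0], "grip": 0.5}
  ],
  "force": 30
}}

```text
t: 8.85
tcp_pos: [0.4015, 0.0594, 0.0062]
orientation: [0.158, 0.987, 0.001, -0.001]
wrist_force: [-1.4, -1.4, 5.7]
opening: 0.0488
```

```bash
python3 - <<'E'
from h import *
st()
a=plan([.4015,.0575,.13],Rt(161.9),.5,5)
a=plan([.551,.0594,.135],Rt(161.9),.5,5,a)
E
```

```text
t 8.85 p [401.5  59.4   6.2] yawx 161.8 z [-0.001  0.001 -1.   ] F [-1.4 -1.4  5.7] op 48.8 j [-0.04  0.39 -0.83  0.35  0.    0.28]
[{"rot":[0,-0,-0],"delta_pos":[-0.0001,-0.0003,-0.0248],"grip":0.5},{"rot":[0,-0,-0],"delta_pos":[-0.0001,-0.0003,-0.0248],"grip":0.5},{"rot":[0,-0,-0],"delta_pos":[-0.0001,-0.0004,-0.0247],"grip":0.5},{"rot":[0,-0.001,-0.001],"delta_pos":[-0.0001,-0.0003,-0.0248],"grip":0.5},{"rot":[0.001,-0,-0],"delta_pos":[-0,-0.0004,-0.0247],"grip":0.5}]
[{"rot":[-0,-0,-0],"delta_pos":[-0.0283,0.0097,-0.001],"grip":0.5},{"rot":[-0,-0,-0],"delta_pos":[-0.0283,0.0097,-0.001],"grip":0.5},{"rot":[-0,-0,-0],"delta_pos":[-0.0283,0.0096,-0.001],"grip":0.5},{"rot":[-0,-0,-0],"delta_pos":[-0.0283,0.0097,-0.001],"grip":0.5},{"rot":[-0,-0,-0],"delta_pos":[-0.0283,0.0096,-0.0011],"grip":0.5}]
```

{"name": "arm_command", "arguments": {
  "increments": [
    {"rot": [0, 0, 0], "delta_pos": [0, 0, -0.025], "grip": 0.5},
    {"rot": [0, 0, 0], "delta_pos": [0, 0, -0.025], "grip": 0.5},
    {"rot": [0, 0, 0], "delta_pos": [0, 0, -0.025], "grip": 0.5},
    {"rot": [0, 0, 0], "delta_pos": [0, 0, -0.025], "grip": 0.5},
    {"rot": [0, 0, 0], "delta_pos": [0, 0, -0.02], "grip": 0.5}
  ]
}}

```text
t: 9.35
tcp_pos: [0.4017, 0.0594, 0.1271]
orientation: [0.158, 0.987, 0.001, -0.0]
wrist_force: [0.5, -0.2, -0.6]
opening: 0.0489
```

{"name": "arm_command", "arguments": {
  "increments": [
    {"rot": [0, 0, 0], "delta_pos": [-0.028, 0.0095, 0], "grip": 0.5},
    {"rot": [0, 0, 0], "delta_pos": [-0.028, 0.0095, 0], "grip": 0.5},
    {"rot": [0, 0, 0], "delta_pos": [-0.028, 0.009, 0], "grip": 0.5},
    {"rot": [0, 0, 0], "delta_pos": [-0.028, 0.009, 0], "grip": 0.5},
    {"rot": [0, 0, 0], "delta_pos": [-0.028, 0.009, 0], "grip": 0.5}
  ]
}}

```text
t: 9.85
tcp_pos: [0.5498, 0.0595, 0.1254]
orientation: [0.158, 0.987, 0.001, -0.001]
wrist_force: [0.5, -0.6, -0.8]
opening: 0.0488
```

{"name": "arm_command", "arguments": {
  "increments": [
    {"rot": [0, 0, 0], "delta_pos": [0, 0, 0], "grip": 0.5},
    {"rot": [0, 0, 0], "delta_pos": [0, 0, 0], "grip": 0.5}
  ]
}}

```text
t: 10.05
tcp_pos: [0.5485, 0.0594, 0.125]
orientation: [0.158, 0.987, 0.001, -0.002]
wrist_force: [-0.9, 0.2, -1.5]
opening: 0.0488
```

```bash
python3 - <<'E'
from h import *
st()
d=grab('side','side6');cv2.imwrite('pics/side6c.png',cv2.resize(d['image'][120:290,170:380],None,fx=3.5,fy=3.5,interpolation=cv2.INTER_CUBIC))
flat(d,(.5,.6,0,.12),.075,.094)
P=cloud(d).reshape(-1,3)
for lo in (.1,.108,.116,.124,.132,.14):
  q=P[(P[:,0]>.5)&(P[:,0]<.6)&(P[:,1]>0)&(P[:,1]<.14)&(P[:,2]>lo)&(P[:,2]<lo+.008)]
  print(lo,len(q),q.mean(0).round(4) if len(q) else '')
E
```

```text
t 10.05 p [548.5  59.4 125. ] yawx 161.8 z [-0.003  0.002 -1.   ] F [-0.9  0.2 -1.5] op 48.8 j [-0.03  0.42 -0.34  0.81  0.    0.29]
56 mean [551.1  61.3  79.1] circ [549.6  60.9] 37.1 rect [array([549.8,  58.8]), array([49.8, 63.5]), np.float64(72.4)]
0.1 0 
0.108 1 [0.5469 0.0796 0.115 ]
0.116 48 [0.5363 0.0767 0.121 ]
0.124 68 [0.5354 0.0769 0.1284]
0.132 86 [0.5383 0.0763 0.1363]
0.14 258 [0.5424 0.0615 0.1436]
```

View pics/side6c.png

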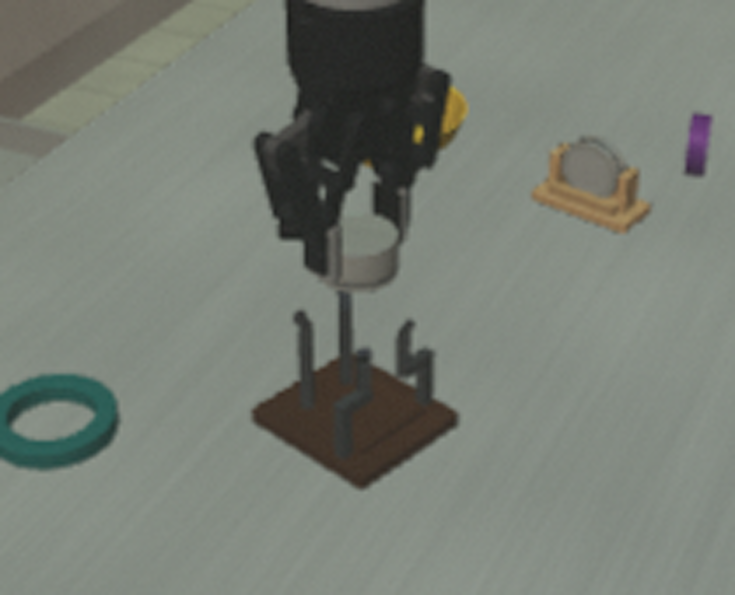

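```bash
cat >> h.py <<'E'
def proj(d,X):
    E=np.linalg.inv(d['extrinsics']);c=np.c_[X,np.ones(len(X))]@E.T;K=d['K']
    return np.stack([K[0,0]*c[:,0]/-c[:,2]+K[0,2],K[1,1]*-c[:,1]/-c[:,2]+K[1,2]],1)
def circ(c,r,z):
    a=np.linspace(0,2*np.pi,120);return np.stack([c[0]+r*np.cos(a),c[1]+r*np.sin(a),np.full(120,z)],1)
def over(d,items,u0,v0,w,h,f,name):
    im=cv2.resize(d['image'][v0:v0+h,u0:u0+w],None,fx=f,fy=f,interpolation=cv2.INTER_CUBIC)
    for X,col in items:
        p=((proj(d,X)-[u0,v0]+.5)*f).astype(int);cv2.polylines(im,[p.reshape(-1,1,2)],False,col,1)
    cv2.imwrite('pics/'+name+'.png',im)
E
python3 - <<'E'
from h import *
d=dict(np.load('/tmp/side6.npz'))
P=cloud(d);g=d['image'].mean(-1)
m=(P[...,0]>.5)&(P[...,0]<.6)&(P[...,1]>0)&(P[...,1]<.14)&(P[...,2]>.140)&(P[...,2]<.150)&(g>90)
q=P[m];print(len(q),q.mean(0),cv2.minAreaRect((q[:,:2]*1000).astype(np.float32)))
m2=(P[...,0]>.5)&(P[...,0]<.6)&(P[...,1]>0)&(P[...,1]<.14)&(P[...,2]>.118)&(P[...,2]<.141)&(g>80)
q=P[m2];from scipy.optimize import least_squares
r=least_squares(lambda c:np.hypot(q[:,0]-c[0],q[:,1]-c[1])-.025,[.549,.059],loss='soft_l1',f_scale=.001);print(len(q),r.x,np.std(r.fun))
c=[.5505,.0594];a=np.radians(-18.1)
T=[(circ(c,.025,.145),(0,255,0)),(circ(c,.025,.119),(0,255,0))]
# dispenser est: base outline
D=np.array([.551,.0594]);ex=np.array([np.cos(a),np.sin(a)]);ey=np.array([-ex[1],ex[0]])
b=np.array([np.r_[D+sx*.05*ex+sy*.045*ey,.012] for sx,sy in((1,1),(1,-1),(-1,-1),(-1,1),(1,1))])
T+=[(b,(0,0,255)),(circ(D,.0268,.084),(0,0,255))]
over(d,T,235,165,75,100,7,'ov6')
E
```

```text
192 [0.54235121 0.06020989 0.14350552] ((541.1944580078125, 61.49519348144531), (35.709197998046875, 56.34821701049805), 19.498085021972656)
166 [0.54851849 0.05956214] 0.002673483855732047
```

View pics/ov6.png

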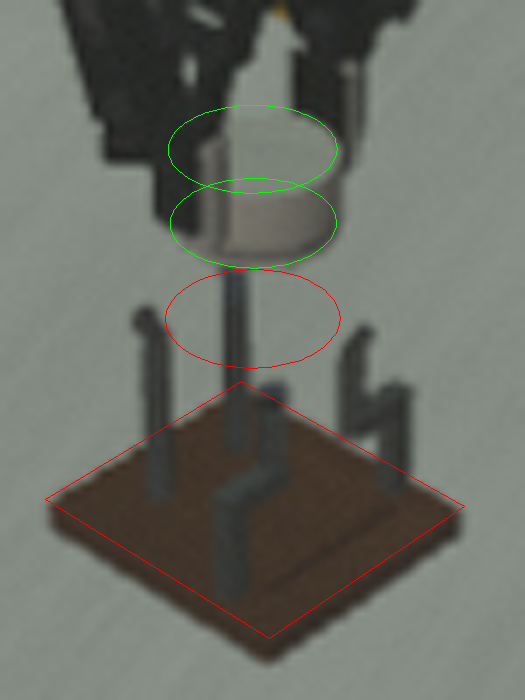

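Green is my assumed tin outline and red the dispenser estimate. The tin at about (272,190) sits about 2 mm short in x relative to the dispenser, as the depth fit also says. I'll shift +2 mm in world x and go down in steps, watching the force.

{"name": "arm_command", "arguments": {
  "increments": [
    {"rot": [0, 0, 0], "delta_pos": [-0.0019, 0.0006, 0], "grip": 0.5},
    {"rot": [0, 0, 0], "delta_pos": [0, 0, 0.015], "grip": 0.5},
    {"rot": [0, 0, 0], "delta_pos": [0, 0, 0.015], "grip": 0.5},
    {"rot": [0, 0, 0], "delta_pos": [0, 0, 0.005], "grip": 0.5},
    {"rot": [0, 0, 0], "delta_pos": [0, 0, 0], "grip": 0.5}
  ]
}}

```text
t: 10.6
tcp_pos: [0.5498, 0.0595, 0.0902]
orientation: [0.158, 0.987, 0.001, -0.002]
wrist_force: [0.8, 0.1, 0.0]
opening: 0.049
```

{"name": "arm_command", "arguments": {
  "increments": [
    {"rot": [0, 0, 0], "delta_pos": [0, 0, 0.005], "grip": 0.5},
    {"rot": [0, 0, 0], "delta_pos": [0, 0, 0.005], "grip": 0.5}
  ]
}}

```text
t: 10.8
tcp_pos: [0.5516, 0.0594, 0.0812]
orientation: [0.158, 0.987, 0.001, 0.0]
wrist_force: [-0.0, -0.0, -0.9]
opening: 0.0487
```

```bash
python3 - <<'E'
from h import *
st()
E
```

```text
t 10.8 p [551.6  59.4  81.2] yawx 161.8 z [ 0.001  0.002 -1.   ] F [-0.  -0.  -0.9] op 48.7 j [-0.03  0.48 -0.38  0.71  0.    0.29]
```

No contact 9 mm into the mouth, so I'll continue.

{"name": "arm_command", "arguments": {
  "increments": [
    {"rot": [0, 0, 0], "delta_pos": [0, 0, 0.005], "grip": 0.5},
    {"rot": [0, 0, 0], "delta_pos": [0, 0, 0.005], "grip": 0.5},
    {"rot": [0, 0, 0], "delta_pos": [0, 0, 0], "grip": 0.5}
  ]
}}

```text
t: 11.1
tcp_pos: [0.5503, 0.0595, 0.0699]
orientation: [0.158, 0.987, 0.001, -0.001]
wrist_force: [-0.1, 0.3, -1.7]
opening: 0.0488
```

```bash
python3 - <<'E'
from h import *
st()
d=grab('side','side7');over(d,[],225,150,100,110,6,'s7')
st()
E
```

```text
t 11.1 p [550.3  59.5  69.9] yawx 161.8 z [-0.003  0.002 -1.   ] F [-0.1  0.3 -1.7] op 48.8 j [-0.03  0.49 -0.39  0.69  0.    0.29]
t 11.15 p [550.6  59.5  70.3] yawx 161.8 z [-0.002  0.002 -1.   ] F [-0.8 -0.3 -0.1] op 48.9 j [-0.03  0.49 -0.39  0.69  0.    0.29]
```

View pics/s7.png

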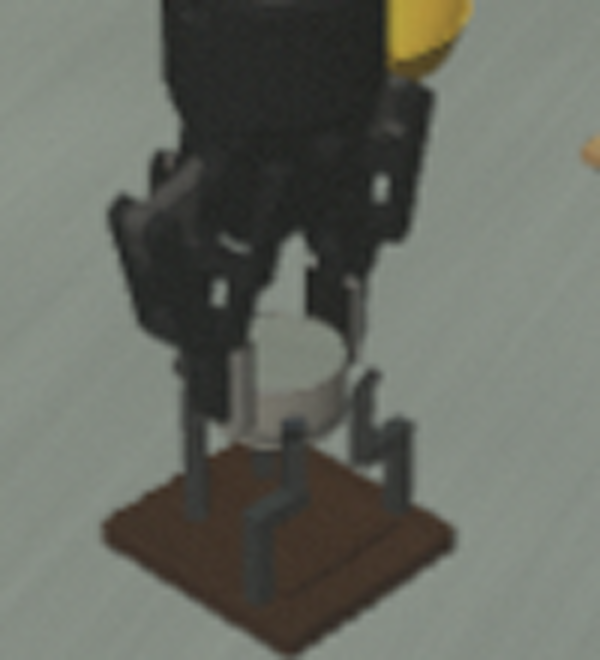

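The tin at crop (290,385) is between the four posts with no side force. I'll continue down.

{"name": "arm_command", "arguments": {
  "increments": [
    {"rot": [0, 0, 0], "delta_pos": [0, 0, 0.009], "grip": 0.5},
    {"rot": [0, 0, 0], "delta_pos": [0, 0, 0.009], "grip": 0.5},
    {"rot": [0, 0, 0], "delta_pos": [0, 0, 0.009], "grip": 0.5}
  ]
}}

```text
t: 11.45
tcp_pos: [0.5507, 0.0595, 0.0428]
orientation: [0.158, 0.987, 0.001, -0.001]
wrist_force: [-0.9, -0.5, -1.5]
opening: 0.0489
```

{"name": "arm_command", "arguments": {
  "increments": [
    {"rot": [0, 0, 0], "delta_pos": [0, 0, 0.008], "grip": 0.5},
    {"rot": [0, 0, 0], "delta_pos": [0, 0, 0.008], "grip": 0.5},
    {"rot": [0, 0, 0], "delta_pos": [0, 0, 0.003], "grip": 0.5},
    {"rot": [0, 0, 0], "delta_pos": [0, 0, 0], "grip": 0.5}
  ]
}}

```text
t: 11.85
tcp_pos: [0.5504, 0.0596, 0.024]
orientation: [0.158, 0.987, 0.001, -0.001]
wrist_force: [-0.9, -0.4, -0.5]
opening: 0.0487
```

```bash
python3 - <<'E'
from h import *
st()
E
```

```text
t 11.85 p [550.4  59.6  24. ] yawx 161.8 z [-0.002  0.002 -1.   ] F [-0.9 -0.4 -0.5] op 48.7 j [-0.03  0.56 -0.43  0.59  0.    0.29]
```

{"name": "arm_command", "arguments": {
  "increments": [
    {"rot": [0, 0, 0], "delta_pos": [0, 0, 0.003], "grip": 0.5},
    {"rot": [0, 0, 0], "delta_pos": [0, 0, 0.002], "grip": 0.5},
    {"rot": [0, 0, 0], "delta_pos": [0, 0, 0], "grip": 0.5}
  ]
}}

```text
t: 12.15
tcp_pos: [0.5509, 0.0596, 0.0197]
orientation: [0.158, 0.987, 0.001, -0.001]
wrist_force: [0.4, -0.0, -0.4]
opening: 0.0484
```

{"name": "arm_command", "arguments": {
  "increments": [
    {"rot": [0, 0, 0], "delta_pos": [0, 0, 0], "grip": 0.62},
    {"rot": [0, 0, 0], "delta_pos": [0, 0, 0], "grip": 0.68},
    {"rot": [0, 0, 0], "delta_pos": [0, 0, 0], "grip": 0.7},
    {"rot": [0, 0, 0], "delta_pos": [0, 0, 0], "grip": 0.7}
  ]
}}

```text
t: 12.55
tcp_pos: [0.5511, 0.0596, 0.0199]
orientation: [0.158, 0.987, 0.001, -0.0]
wrist_force: [0.0, -0.6, 0.0]
opening: 0.0595
```

```bash
python3 - <<'E'
from h import *
st()
d=grab('side','side8');over(d,[],225,170,100,100,6,'s8')
E
```

```text
t 12.55 p [551.1  59.6  19.9] yawx 161.8 z [-0.001  0.002 -1.   ] F [ 0.  -0.6  0. ] op 59.5 j [-0.03  0.56 -0.43  0.58  0.    0.29]
```

View pics/s8.png

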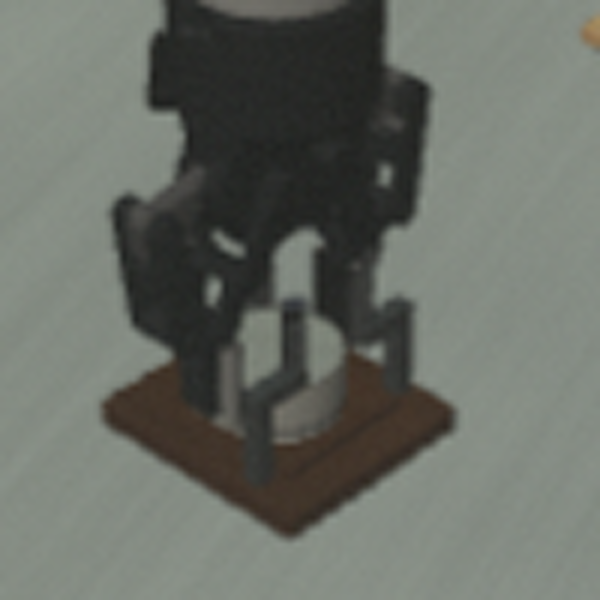

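The thick tin is in, flat on the floor. Raise, then go to the thin stand.

```bash
python3 - <<'E'
from h import *
p,Rc=np.array([.5511,.0596,.02]),Rt(161.8)
a=plan([.5511,.0596,.16],Rc,.7,5,(p,Rc))
a=plan([.504,-.269,.11],Rt(166.7),.7,9,a)
E
```

```text
[{"rot":[0,0,0],"delta_pos":[0,0,-0.028],"grip":0.7},{"rot":[0,0,0],"delta_pos":[0,0,-0.028],"grip":0.7},{"rot":[0,0,0],"delta_pos":[0,0,-0.028],"grip":0.7},{"rot":[0,0,0],"delta_pos":[0,0,-0.028],"grip":0.7},{"rot":[0,0,0],"delta_pos":[0,0,-0.028],"grip":0.7}]
[{"rot":[0,0,-0.01],"delta_pos":[-0.0064,-0.0363,0.0056],"grip":0.7},{"rot":[0,0,-0.009],"delta_pos":[-0.0061,-0.0364,0.0056],"grip":0.7},{"rot":[0,0,-0.01],"delta_pos":[-0.0057,-0.0364,0.0055],"grip":0.7},{"rot":[0,0,-0.009],"delta_pos":[-0.0054,-0.0365,0.0056],"grip":0.7},{"rot":[0,0,-0.01],"delta_pos":[-0.0051,-0.0365,0.0055],"grip":0.7}]
[{"rot":[0,0,-0.009],"delta_pos":[-0.0047,-0.0366,0.0056],"grip":0.7},{"rot":[0,0,-0.01],"delta_pos":[-0.0043,-0.0366,0.0055],"grip":0.7},{"rot":[0,0,-0.009],"delta_pos":[-0.004,-0.0367,0.0056],"grip":0.7},{"rot":[0,0,-0.01],"delta_pos":[-0.0036,-0.0367,0.0055],"grip":0.7}]
```

{"name": "arm_command", "arguments": {
  "increments": [
    {"rot": [0, 0, 0], "delta_pos": [0, 0, -0.015], "grip": 0.7},
    {"rot": [0, 0, 0], "delta_pos": [0, 0, -0.03], "grip": 0.7},
    {"rot": [0, 0, 0], "delta_pos": [0, 0, -0.03], "grip": 0.7},
    {"rot": [0, 0, 0], "delta_pos": [0, 0, -0.035], "grip": 0.7},
    {"rot": [0, 0, 0], "delta_pos": [0, 0, -0.03], "grip": 0.7}
  ]
}}

```text
t: 13.1
tcp_pos: [0.5512, 0.0593, 0.1615]
orientation: [0.158, 0.987, 0.001, -0.0]
wrist_force: [-0.3, -0.5, -0.9]
opening: 0.0596
```

{"name": "arm_command", "arguments": {
  "increments": [
    {"rot": [0, 0, -0.01], "delta_pos": [-0.0064, -0.0363, 0.005], "grip": 0.7},
    {"rot": [0, 0, -0.01], "delta_pos": [-0.006, -0.0364, 0.006], "grip": 0.7},
    {"rot": [0, 0, -0.01], "delta_pos": [-0.0057, -0.0364, 0.0055], "grip": 0.7},
    {"rot": [0, 0, -0.009], "delta_pos": [-0.0054, -0.0365, 0.0055], "grip": 0.7},
    {"rot": [0, 0, -0.01], "delta_pos": [-0.005, -0.0365, 0.0055], "grip": 0.7}
  ]
}}

```text
t: 13.6
tcp_pos: [0.5246, -0.1245, 0.1319]
orientation: [0.133, 0.991, 0.001, -0.0]
wrist_force: [0.2, -0.2, -0.1]
opening: 0.0598
```

{"name": "arm_command", "arguments": {
  "increments": [
    {"rot": [0, 0, -0.009], "delta_pos": [-0.0047, -0.0366, 0.0055], "grip": 0.7},
    {"rot": [0, 0, -0.01], "delta_pos": [-0.0043, -0.0366, 0.0055], "grip": 0.7},
    {"rot": [0, 0, -0.009], "delta_pos": [-0.004, -0.0367, 0.0055], "grip": 0.7},
    {"rot": [0, 0, -0.01], "delta_pos": [-0.0036, -0.0367, 0.0055], "grip": 0.7},
    {"rot": [0, 0, 0], "delta_pos": [0, 0, 0], "grip": 0.7}
  ]
}}

```text
t: 14.1
tcp_pos: [0.5034, -0.2734, 0.1091]
orientation: [0.117, 0.993, -0.0, -0.001]
wrist_force: [0.5, 0.2, -0.4]
opening: 0.0594
```

```bash
python3 - <<'E'
from h import *
st()
d=grab('side','side9');over(d,[],220,120,170,140,4.5,'s9')
plan([.5045,-.2685,.033],Rt(166.7),.7,3)
E
```

```text
t 14.1 p [ 503.4 -273.4  109.1] yawx 166.5 z [-0.001  0.    -1.   ] F [ 0.5  0.2 -0.4] op 59.4 j [-0.63  0.48 -0.3   0.8  -0.   -0.39]
[{"rot":[0.001,-0.001,-0.001],"delta_pos":[-0.0002,0.0009,0.0254],"grip":0.7},{"rot":[0,-0,-0],"delta_pos":[-0.0001,0.0009,0.0254],"grip":0.7},{"rot":[0.001,-0.001,-0.001],"delta_pos":[-0.0001,0.0008,0.0255],"grip":0.7}]
```

View pics/s9.png

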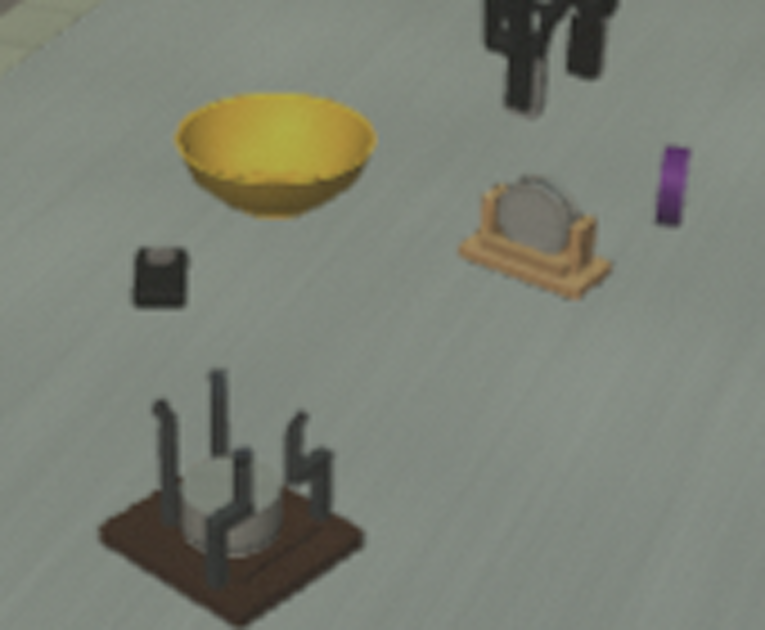

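The thick tin is seated in the dispenser (crop (232,500)) and the thin tin is at (537,215) under the fingers.

{"name": "arm_command", "arguments": {
  "increments": [
    {"rot": [0, 0, -0.002], "delta_pos": [0, 0.003, 0.025], "grip": 0.7},
    {"rot": [0, 0, 0], "delta_pos": [0, 0, 0.025], "grip": 0.7},
    {"rot": [0, 0, 0], "delta_pos": [0, 0, 0.023], "grip": 0.6},
    {"rot": [0, 0, 0], "delta_pos": [0, 0, 0], "grip": 0.45},
    {"rot": [0, 0, 0], "delta_pos": [0, 0, 0], "grip": 0.3}
  ],
  "force": 30
}}

```text
t: 14.65
tcp_pos: [0.5047, -0.265, 0.037]
orientation: [0.113, 0.994, 0.001, -0.001]
wrist_force: [-0.2, -0.6, -0.3]
opening: 0.0264
```

{"name": "arm_command", "arguments": {
  "increments": [
    {"rot": [0, 0, 0], "delta_pos": [0, 0, 0], "grip": 0.2},
    {"rot": [0, 0, 0], "delta_pos": [0, 0, 0], "grip": 0.1},
    {"rot": [0, 0, 0], "delta_pos": [0, 0, 0], "grip": 0.1},
    {"rot": [0, 0, 0], "delta_pos": [0, 0, 0], "grip": 0.1}
  ]
}}

```text
t: 15.05
tcp_pos: [0.5055, -0.2674, 0.0379]
orientation: [0.114, 0.993, -0.0, 0.0]
wrist_force: [-1.0, -4.0, 4.5]
opening: 0.0156
```

```bash
python3 - <<'E'
from h import *
st()
a=plan([.504,-.269,.11],Rt(166.7),.1,3)
a=plan([.405,.05,.09],Rt(166.7,40),.1,11,a)
a=plan([.405,.05,.034],Rt(166.7,40),.1,3,a)
E
```

```text
t 15.05 p [ 505.5 -267.4   37.9] yawx 166.9 z [ 0.    -0.001 -1.   ] F [-1.  -4.   4.5] op 15.6 j [-0.62  0.56 -0.37  0.64 -0.   -0.39]
[{"rot":[-0,0,0.001],"delta_pos":[0.0003,-0.0006,-0.024],"grip":0.1},{"rot":[-0,0,0.001],"delta_pos":[0.0004,-0.0007,-0.024],"grip":0.1},{"rot":[-0.001,0.001,0.002],"delta_pos":[0.0003,-0.0006,-0.0241],"grip":0.1}]
[{"rot":[0.063,-0,-0],"delta_pos":[0.0154,0.0261,0.0018],"grip":0.1},{"rot":[0.064,-0,-0],"delta_pos":[0.0154,0.0262,0.0002],"grip":0.1},{"rot":[0.063,-0,-0],"delta_pos":[0.0155,0.0262,-0.0015],"grip":0.1},{"rot":[0.064,-0,-0],"delta_pos":[0.0154,0.026,-0.0031],"grip":0.1},{"rot":[0.063,-0,-0],"delta_pos":[0.0155,0.0258,-0.0048],"grip":0.1}]
[{"rot":[0.064,-0,-0],"delta_pos":[0.0154,0.0254,-0.0064],"grip":0.1},{"rot":[0.063,-0,-0],"delta_pos":[0.0155,0.0249,-0.008],"grip":0.1},{"rot":[0.064,-0,-0],"delta_pos":[0.0154,0.0244,-0.0096],"grip":0.1},{"rot":[0.063,-0,-0],"delta_pos":[0.0155,0.0237,-0.0111],"grip":0.1},{"rot":[0.064,-0,-0],"delta_pos":[0.0154,0.023,-0.0126],"grip":0.1}]
[{"rot":[0.063,-0.001,-0],"delta_pos":[0.0155,0.0222,-0.0141],"grip":0.1}]
[{"rot":[0,0,-0],"delta_pos":[-0,0.012,0.0143],"grip":0.1},{"rot":[0,0,-0],"delta_pos":[-0,0.012,0.0143],"grip":0.1},{"rot":[0,0,-0],"delta_pos":[-0,0.0119,0.0143],"grip":0.1}]
```

{"name": "arm_command", "arguments": {
  "increments": [
    {"rot": [0, 0, 0.003], "delta_pos": [0, 0, -0.02], "grip": 0.1},
    {"rot": [0, 0, 0], "delta_pos": [0, 0, -0.027], "grip": 0.1},
    {"rot": [0, 0, 0], "delta_pos": [0, 0, -0.027], "grip": 0.1},
    {"rot": [0.063, 0, 0], "delta_pos": [0.0154, 0.026, 0.002], "grip": 0.1},
    {"rot": [0.064, 0, 0], "delta_pos": [0.0154, 0.026, 0], "grip": 0.1}
  ]
}}

```text
t: 15.55
tcp_pos: [0.4875, -0.2089, 0.1083]
orientation: [0.116, 0.991, -0.063, -0.006]
wrist_force: [-0.2, 0.5, -1.2]
opening: 0.0156
```

{"name": "arm_command", "arguments": {
  "increments": [
    {"rot": [0.063, 0, 0], "delta_pos": [0.0155, 0.026, -0.0015], "grip": 0.1},
    {"rot": [0.064, 0, 0], "delta_pos": [0.0155, 0.026, -0.003], "grip": 0.1},
    {"rot": [0.063, 0, 0], "delta_pos": [0.0155, 0.026, -0.005], "grip": 0.1},
    {"rot": [0.064, 0, 0], "delta_pos": [0.0155, 0.0254, -0.0064], "grip": 0.1},
    {"rot": [0.063, 0, 0], "delta_pos": [0.0155, 0.025, -0.008], "grip": 0.1}
  ]
}}

```text
t: 16.05
tcp_pos: [0.4406, -0.0617, 0.0984]
orientation: [0.112, 0.969, -0.218, -0.026]
wrist_force: [0.2, 0.8, -1.7]
opening: 0.0155
```

{"name": "arm_command", "arguments": {
  "increments": [
    {"rot": [0.064, 0, 0], "delta_pos": [0.0155, 0.0244, -0.0096], "grip": 0.1},
    {"rot": [0.063, 0, 0], "delta_pos": [0.0155, 0.0237, -0.011], "grip": 0.1},
    {"rot": [0.064, 0, 0], "delta_pos": [0.0155, 0.023, -0.0126], "grip": 0.1},
    {"rot": [0.063, 0, 0], "delta_pos": [0.0155, 0.022, -0.014], "grip": 0.1},
    {"rot": [0, 0, 0], "delta_pos": [0, 0, 0], "grip": 0.1}
  ]
}}

```text
t: 16.55
tcp_pos: [0.4033, 0.0564, 0.0895]
orientation: [0.104, 0.934, -0.339, -0.041]
wrist_force: [0.2, -0.3, -0.5]
opening: 0.0153
```

```bash
python3 - <<'E'
from h import *
st()
d=grab('side','side10');over(d,[],220,120,170,140,4.5,'s10')
plan([.405,.045,.0285],Rt(166.7,40),.1,4)
E
```

```text
t 16.55 p [403.3  56.4  89.5] yawx 167.1 z [-0.148 -0.624 -0.767] F [ 0.2 -0.3 -0.5] op 15.3 j [ 0.36  0.59 -0.42  0.99 -0.56  0.71]
[{"rot":[0,0,0.002],"delta_pos":[-0.0008,0.0081,0.0133],"grip":0.1},{"rot":[0.001,0,0.002],"delta_pos":[-0.0008,0.0081,0.0133],"grip":0.1},{"rot":[0,0,0.002],"delta_pos":[-0.0008,0.0081,0.0132],"grip":0.1},{"rot":[0.001,0,0.001],"delta_pos":[-0.0008,0.0081,0.0133],"grip":0.1}]
```

View pics/s10.png

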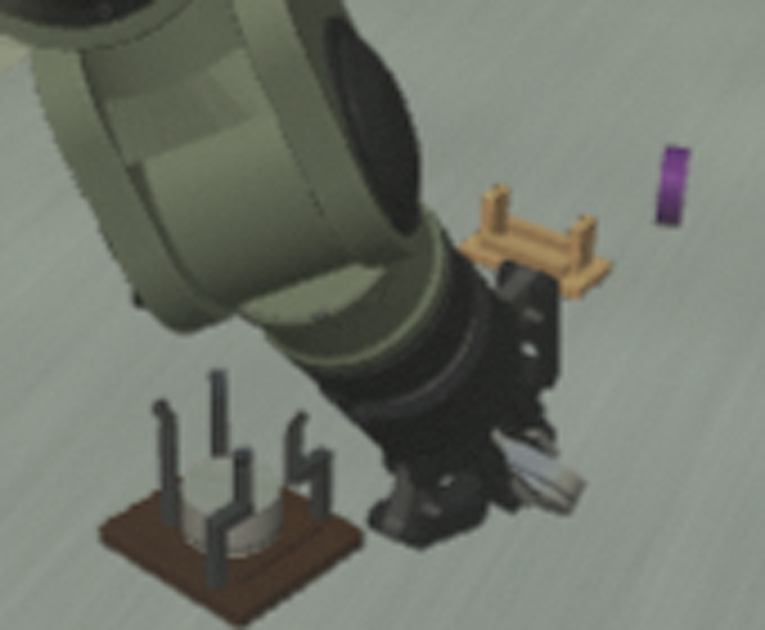

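The thin tin is held and tilted at crop (545,475), clear of the dispenser. Lower it.

{"name": "arm_command", "arguments": {
  "increments": [
    {"rot": [0, 0, 0], "delta_pos": [0, 0.008, 0.013], "grip": 0.1},
    {"rot": [0, 0, 0], "delta_pos": [0, 0.008, 0.013], "grip": 0.1},
    {"rot": [0, 0, 0], "delta_pos": [0, 0.008, 0.013], "grip": 0.1},
    {"rot": [0, 0, 0], "delta_pos": [0, 0.008, 0.013], "grip": 0.1},
    {"rot": [0, 0, 0], "delta_pos": [0, 0, 0], "grip": 0.1}
  ]
}}

```text
t: 17.1
tcp_pos: [0.4016, 0.0425, 0.0299]
orientation: [0.109, 0.934, -0.339, -0.041]
wrist_force: [-0.2, -1.1, -0.3]
opening: 0.0154
```

```bash
python3 - <<'E'
from h import *
st()
E
```

```text
t 17.1 p [401.6  42.5  29.9] yawx 166.6 z [-0.151 -0.623 -0.767] F [-0.2 -1.1 -0.3] op 15.4 j [ 0.33  0.67 -0.48  0.85 -0.57  0.69]
```

{"name": "arm_command", "arguments": {
  "increments": [
    {"rot": [0, 0, 0], "delta_pos": [0, 0.0015, 0.002], "grip": 0.1},
    {"rot": [0, 0, 0], "delta_pos": [0, 0, 0], "grip": 0.25},
    {"rot": [0, 0, 0], "delta_pos": [0, 0, 0], "grip": 0.35},
    {"rot": [0, 0, 0], "delta_pos": [0, 0, 0], "grip": 0.37},
    {"rot": [0, 0, 0], "delta_pos": [0, 0, 0], "grip": 0.37}
  ]
}}

```text
t: 17.6
tcp_pos: [0.4029, 0.0438, 0.0286]
orientation: [0.108, 0.934, -0.339, -0.04]
wrist_force: [-0.1, 0.1, 0.2]
opening: 0.0315
```

{"name": "arm_command", "arguments": {
  "increments": [
    {"rot": [0, 0, 0], "delta_pos": [0, 0, -0.01], "grip": 0.37},
    {"rot": [0, 0, 0], "delta_pos": [0, 0, -0.015], "grip": 0.37},
    {"rot": [0, 0, 0], "delta_pos": [0, 0, -0.02], "grip": 0.37},
    {"rot": [0, 0, 0], "delta_pos": [0, 0, -0.03], "grip": 0.37},
    {"rot": [0, 0, 0], "delta_pos": [0, 0, -0.03], "grip": 0.37}
  ]
}}

```text
t: 18.1
tcp_pos: [0.4181, 0.11, 0.1103]
orientation: [0.108, 0.934, -0.339, -0.04]
wrist_force: [0.7, 0.4, -0.5]
opening: 0.0317
```

```bash
python3 - <<'E'
from h import *
st()
d=grab('side','side11');over(d,[],220,120,170,140,4.5,'s11')
plan([.36,.20,.17],Rt(161.9),.85,8)
E
```

```text
t 18.1 p [418.1 110.  110.3] yawx 166.8 z [-0.148 -0.625 -0.767] F [ 0.7  0.4 -0.5] op 31.7 j [ 0.44  0.63 -0.28  1.14 -0.53  0.8 ]
[{"rot":[-0.087,0.004,0.01],"delta_pos":[0.0099,0.0023,-0.0111],"grip":0.85},{"rot":[-0.087,0.004,0.01],"delta_pos":[0.0099,0.0031,-0.0109],"grip":0.85},{"rot":[-0.086,0.004,0.01],"delta_pos":[0.01,0.004,-0.0105],"grip":0.85},{"rot":[-0.087,0.004,0.011],"delta_pos":[0.0101,0.0048,-0.0101],"grip":0.85},{"rot":[-0.086,0.004,0.01],"delta_pos":[0.0102,0.0055,-0.0096],"grip":0.85}]
[{"rot":[-0.087,0.004,0.011],"delta_pos":[0.0103,0.0062,-0.0091],"grip":0.85},{"rot":[-0.086,0.004,0.01],"delta_pos":[0.0103,0.0068,-0.0085],"grip":0.85},{"rot":[-0.087,0.005,0.011],"delta_pos":[0.0105,0.0075,-0.0078],"grip":0.85}]
```

View pics/s11.png

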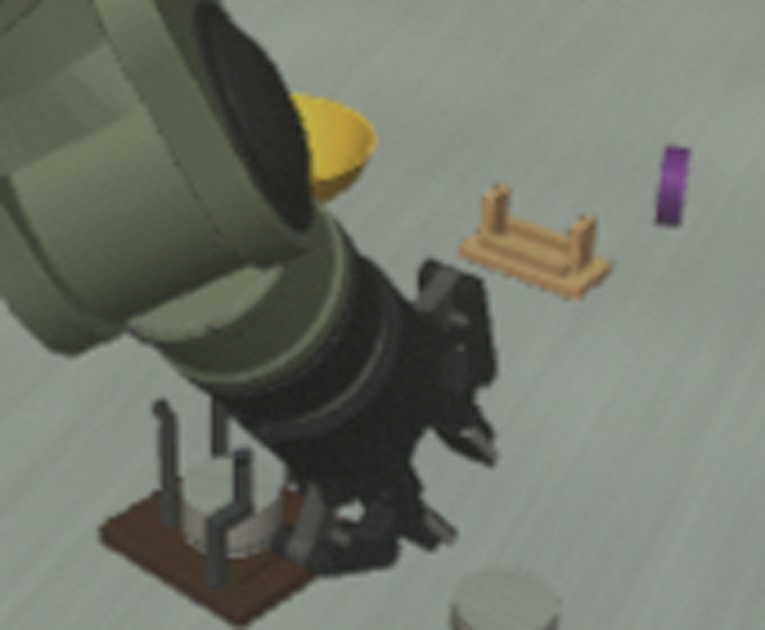

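The thin tin lies flat at crop (505,600). Clear the view and measure.

{"name": "arm_command", "arguments": {
  "increments": [
    {"rot": [-0.087, 0.004, 0.01], "delta_pos": [0.01, 0.0023, -0.011], "grip": 0.85},
    {"rot": [-0.087, 0.004, 0.01], "delta_pos": [0.01, 0.003, -0.011], "grip": 0.85},
    {"rot": [-0.086, 0.004, 0.01], "delta_pos": [0.01, 0.004, -0.0105], "grip": 0.85},
    {"rot": [-0.087, 0.004, 0.011], "delta_pos": [0.01, 0.005, -0.01], "grip": 0.85},
    {"rot": [-0.086, 0.004, 0.01], "delta_pos": [0.01, 0.0055, -0.0096], "grip": 0.85}
  ]
}}

```text
t: 18.65
tcp_pos: [0.3803, 0.1647, 0.1452]
orientation: [0.141, 0.982, -0.128, -0.016]
wrist_force: [1.1, 0.6, 0.4]
opening: 0.0727
```

{"name": "arm_command", "arguments": {
  "increments": [
    {"rot": [-0.087, 0.004, 0.011], "delta_pos": [0.01, 0.006, -0.009], "grip": 0.85},
    {"rot": [-0.086, 0.004, 0.01], "delta_pos": [0.01, 0.007, -0.0085], "grip": 0.85},
    {"rot": [-0.087, 0.005, 0.011], "delta_pos": [0.0105, 0.0075, -0.008], "grip": 0.85},
    {"rot": [0, 0, 0], "delta_pos": [0, 0, 0], "grip": 0.85}
  ]
}}

```text
t: 19.05
tcp_pos: [0.3576, 0.1959, 0.167]
orientation: [0.159, 0.987, -0.001, -0.002]
wrist_force: [0.2, -0.3, -0.6]
opening: 0.0726
```

```bash
python3 - <<'E'
from h import *
st()
T=grab('top','top12');S=grab('side','side12')
P=cloud(T);q=P[(P[...,2]>.012)&(P[...,2]<.022)&(P[...,0]<.46)&(P[...,0]>.34)&(P[...,1]>-.05)&(P[...,1]<.14)]
q=q[np.hypot(*(q[:,:2]-np.median(q[:,:2],0)).T)<.032];c,r=cv2.minEnclosingCircle((q[:,:2]*1000).astype(np.float32));print(len(q),c,r,q.mean(0))
flat(S,(.34,.46,0,.12),.0125,.021)
a=plan([c[0]/1000,c[1]/1000,.09],Rt(161.9),.85,5)
cv2.imwrite('pics/m12.png',np.vstack([T['image'][130:330],S['image'][130:340]]))
E
```

```text
t 19.05 p [357.6 195.9 167. ] yawx 161.7 z [-0.003 -0.001 -1.   ] F [ 0.2 -0.3 -0.6] op 72.6 j [ 0.32  0.13 -0.63  0.81 -0.    0.64]
331 (407.8341064453125, 58.788719177246094) 24.585050582885742 [0.40808688 0.05845249 0.01575196]
270 mean [404.9  61.4  15. ] circ [405.7  60. ] 26.5 rect [array([404.7,  60.1]), array([49.5, 46.2]), np.float64(58.1)]
[{"rot":[-0.001,-0.001,-0],"delta_pos":[-0.018,-0.0229,0.0153],"grip":0.85},{"rot":[-0.001,-0.001,-0.001],"delta_pos":[-0.0179,-0.023,0.0153],"grip":0.85},{"rot":[-0.001,-0,-0],"delta_pos":[-0.0179,-0.023,0.0153],"grip":0.85},{"rot":[-0.001,-0.001,-0.001],"delta_pos":[-0.0179,-0.023,0.0152],"grip":0.85},{"rot":[-0,-0,-0],"delta_pos":[-0.0179,-0.023,0.0152],"grip":0.85}]
```

View pics/m12.png

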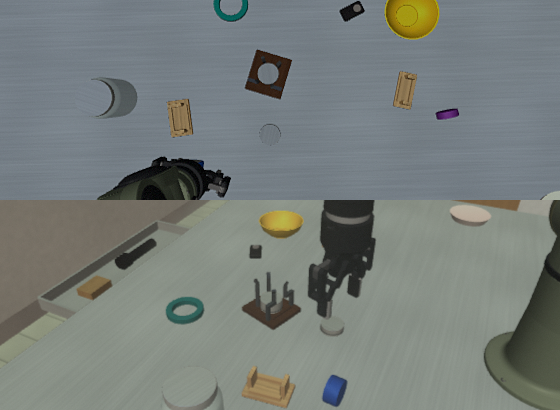

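The thin tin is flat at top pixel (270,133 of the crop), which is (0.408, 0.0588). Rim grasp next.

{"name": "arm_command", "arguments": {
  "increments": [
    {"rot": [-0.001, 0, 0], "delta_pos": [-0.018, -0.023, 0.015], "grip": 0.85},
    {"rot": [-0.001, -0.001, 0], "delta_pos": [-0.018, -0.023, 0.015], "grip": 0.85},
    {"rot": [-0.001, 0, 0], "delta_pos": [-0.018, -0.023, 0.015], "grip": 0.85},
    {"rot": [-0.001, 0, 0], "delta_pos": [-0.018, -0.023, 0.015], "grip": 0.85},
    {"rot": [0, 0, 0], "delta_pos": [-0.018, -0.023, 0.015], "grip": 0.85}
  ]
}}

```text
t: 19.65
tcp_pos: [0.4085, 0.0578, 0.0894]
orientation: [0.158, 0.987, -0.0, -0.002]
wrist_force: [-0.7, 0.4, 0.2]
opening: 0.0727
```

{"name": "arm_command", "arguments": {
  "increments": [
    {"rot": [0, 0, 0], "delta_pos": [0, 0, 0.02], "grip": 0.85},
    {"rot": [0, 0, 0], "delta_pos": [0, 0, 0.02], "grip": 0.85},
    {"rot": [0, 0, 0], "delta_pos": [0, 0, 0.02], "grip": 0.85},
    {"rot": [0, 0, 0], "delta_pos": [0, 0, 0.02], "grip": 0.85},
    {"rot": [0, 0, 0], "delta_pos": [0, 0, 0], "grip": 0.85}
  ]
}}

```text
t: 20.15
tcp_pos: [0.4057, 0.0591, 0.008]
orientation: [0.158, 0.987, -0.0, -0.005]
wrist_force: [0.1, -0.3, 0.8]
opening: 0.0722
```

{"name": "arm_command", "arguments": {
  "increments": [
    {"rot": [0, 0, 0], "delta_pos": [0, 0, 0], "grip": 0.85},
    {"rot": [0, 0, 0], "delta_pos": [0, 0, 0], "grip": 0.85}
  ]
}}

```text
t: 20.35
tcp_pos: [0.4082, 0.0591, 0.0109]
orientation: [0.158, 0.987, 0.0, -0.001]
wrist_force: [-0.2, 0.1, -0.3]
opening: 0.0727
```

```bash
python3 - <<'E'
from h import *
st()
a=plan([.4078,.0588,.003],Rt(161.9),.85,1)
d=grab('side','side13');over(d,[],280,180,110,90,6,'s13');st()
E
```

```text
t 20.35 p [408.2  59.1  10.9] yawx 161.8 z [-0.003  0.001 -1.   ] F [-0.2  0.1 -0.3] op 72.7 j [-0.04  0.39 -0.8   0.38  0.    0.28]
[{"rot":[0,-0.003,-0.002],"delta_pos":[0.0003,-0.0004,0.0079],"grip":0.85}]
t 20.4 p [408.4  59.1  11.2] yawx 161.8 z [-0.002  0.001 -1.   ] F [-0.4  0.   0.2] op 72.2 j [-0.04  0.39 -0.8   0.38  0.    0.28]
```

View pics/s13.png

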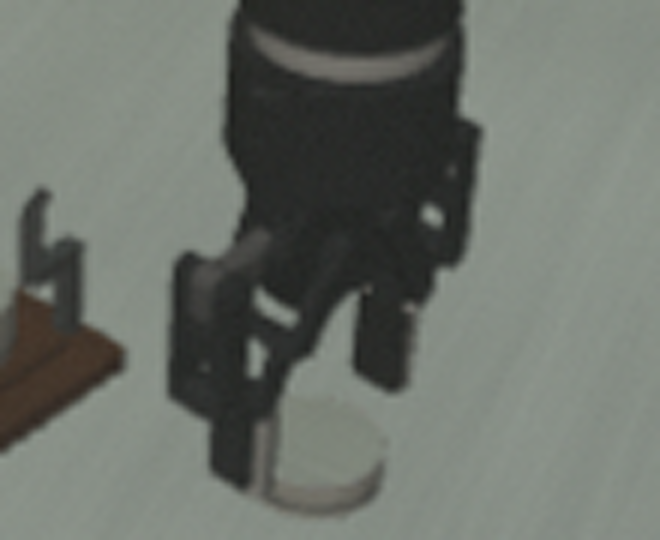

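{"name": "arm_command", "arguments": {
  "increments": [
    {"rot": [0, 0, 0], "delta_pos": [0, 0, 0.005], "grip": 0.85},
    {"rot": [0, 0, 0], "delta_pos": [0, 0, 0.004], "grip": 0.85},
    {"rot": [0, 0, 0], "delta_pos": [0, 0, 0], "grip": 0.75},
    {"rot": [0, 0, 0], "delta_pos": [0, 0, 0], "grip": 0.65},
    {"rot": [0, 0, 0], "delta_pos": [0, 0, 0], "grip": 0.6}
  ],
  "force": 30
}}

```text
t: 20.9
tcp_pos: [0.4074, 0.0591, 0.0015]
orientation: [0.159, 0.987, 0.001, -0.002]
wrist_force: [-0.5, -0.1, -0.1]
opening: 0.0511
```

{"name": "arm_command", "arguments": {
  "increments": [
    {"rot": [0, 0, 0], "delta_pos": [0, 0, 0], "grip": 0.5},
    {"rot": [0, 0, 0], "delta_pos": [0, 0, 0], "grip": 0.5},
    {"rot": [0, 0, 0], "delta_pos": [0, 0, 0], "grip": 0.5}
  ]
}}

```text
t: 21.2
tcp_pos: [0.4075, 0.0591, 0.0019]
orientation: [0.159, 0.987, 0.001, -0.001]
wrist_force: [-1.5, -0.1, 5.8]
opening: 0.0488
```

```bash
python3 - <<'E'
from h import *
st()
p=sense()['tcp_pos'];a=(np.array([p[0],p[1],.132]),Rt(161.8))
a=plan([.5505,.0595,.132],Rt(161.8),.5,5,a)
E
```

```text
t 21.2 p [407.5  59.1   1.9] yawx 161.8 z [-0.003  0.002 -1.   ] F [-1.5 -0.1  5.8] op 48.8 j [-0.04  0.41 -0.81  0.35  0.    0.28]
[{"rot":[0,0,0],"delta_pos":[-0.0271,0.009,0],"grip":0.5},{"rot":[0,0,0],"delta_pos":[-0.0272,0.009,0],"grip":0.5},{"rot":[0,0,0],"delta_pos":[-0.0271,0.009,0],"grip":0.5},{"rot":[0,0,0],"delta_pos":[-0.0272,0.009,0],"grip":0.5},{"rot":[0,0,0],"delta_pos":[-0.0271,0.0091,0],"grip":0.5}]
```

{"name": "arm_command", "arguments": {
  "increments": [
    {"rot": [0, 0, 0], "delta_pos": [0, 0, -0.02], "grip": 0.5},
    {"rot": [0, 0, 0], "delta_pos": [0, 0, -0.03], "grip": 0.5},
    {"rot": [0, 0, 0], "delta_pos": [0, 0, -0.03], "grip": 0.5},
    {"rot": [0, 0, 0], "delta_pos": [0, 0, -0.03], "grip": 0.5},
    {"rot": [0, 0, 0], "delta_pos": [0, 0, -0.02], "grip": 0.5}
  ]
}}

```text
t: 21.7
tcp_pos: [0.4084, 0.0589, 0.1334]
orientation: [0.159, 0.987, 0.001, -0.001]
wrist_force: [0.5, -1.3, -1.2]
opening: 0.0488
```

{"name": "arm_command", "arguments": {
  "increments": [
    {"rot": [0, 0, 0], "delta_pos": [-0.027, 0.009, 0], "grip": 0.5},
    {"rot": [0, 0, 0], "delta_pos": [-0.027, 0.009, 0], "grip": 0.5},
    {"rot": [0, 0, 0], "delta_pos": [-0.027, 0.009, 0], "grip": 0.5},
    {"rot": [0, 0, 0], "delta_pos": [-0.027, 0.009, 0], "grip": 0.5},
    {"rot": [0, 0, 0], "delta_pos": [-0.027, 0.009, 0], "grip": 0.5}
  ]
}}

```text
t: 22.2
tcp_pos: [0.5509, 0.0594, 0.1308]
orientation: [0.159, 0.987, 0.001, -0.002]
wrist_force: [0.4, 1.1, -0.5]
opening: 0.0484
```

{"name": "arm_command", "arguments": {
  "increments": [
    {"rot": [0, 0, 0], "delta_pos": [0, 0, 0], "grip": 0.5},
    {"rot": [0, 0, 0], "delta_pos": [0, 0, 0], "grip": 0.5},
    {"rot": [0, 0, 0], "delta_pos": [0, 0, 0], "grip": 0.5}
  ]
}}

```text
t: 22.5
tcp_pos: [0.5487, 0.0595, 0.1306]
orientation: [0.158, 0.987, 0.0, -0.003]
wrist_force: [-0.5, 0.4, -1.7]
opening: 0.0488
```

```bash
python3 - <<'E'
from h import *
st()
d=grab('side','side14');st()
P=cloud(d);g=d['image'].mean(-1);z=sense()['tcp_pos'][2]
from scipy.optimize import least_squares
m2=(P[...,0]>.5)&(P[...,0]<.6)&(P[...,1]>0)&(P[...,1]<.14)&(P[...,2]>z-.002)&(P[...,2]<z+.013)&(g>80)
q=P[m2];r=least_squares(lambda c:np.hypot(q[:,0]-c[0],q[:,1]-c[1])-.025,[.549,.059],loss='soft_l1',f_scale=.001);print(len(q),r.x,np.std(r.fun))
c=[.551,.0595]
over(d,[(circ(c,.025,z+.014),(0,255,0)),(circ(c,.025,z-.002),(0,255,0))],235,160,75,100,6,'s14')
E
```

```text
t 22.5 p [548.7  59.5 130.6] yawx 161.8 z [-0.005  0.002 -1.   ] F [-0.5  0.4 -1.7] op 48.8 j [-0.03  0.42 -0.33  0.83  0.    0.29]
t 22.55 p [548.7  59.5 130.8] yawx 161.8 z [-0.005  0.002 -1.   ] F [-1.9 -1.1 -0. ] op 48.5 j [-0.03  0.42 -0.33  0.83  0.    0.29]
218 [0.55415636 0.0653438 ] 0.006996738342159865
```

View pics/s14.png

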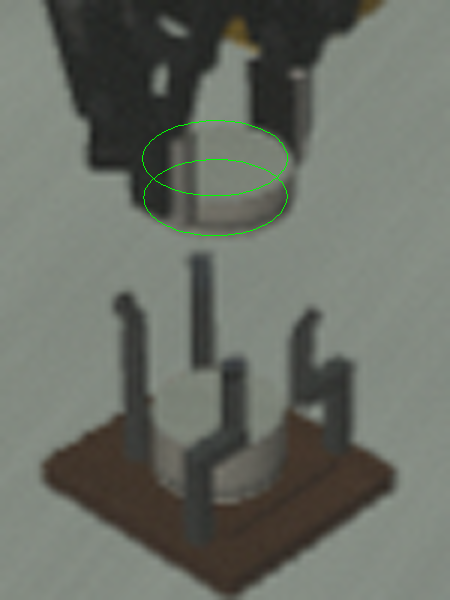

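The thin tin's right edge at pixel 293, against 287 assumed, confirms it follows the TCP at x=0.549. I'll apply the same +2 mm shift as before and descend.

{"name": "arm_command", "arguments": {
  "increments": [
    {"rot": [0, 0, 0], "delta_pos": [-0.0018, 0.0006, 0], "grip": 0.5},
    {"rot": [0, 0, 0], "delta_pos": [0, 0, 0.015], "grip": 0.5},
    {"rot": [0, 0, 0], "delta_pos": [0, 0, 0.015], "grip": 0.5},
    {"rot": [0, 0, 0], "delta_pos": [0, 0, 0.01], "grip": 0.5},
    {"rot": [0, 0, 0], "delta_pos": [0, 0, 0], "grip": 0.5}
  ]
}}

```text
t: 23.05
tcp_pos: [0.5505, 0.0595, 0.0898]
orientation: [0.158, 0.987, 0.0, -0.003]
wrist_force: [0.5, 0.3, -1.0]
opening: 0.0488
```

{"name": "arm_command", "arguments": {
  "increments": [
    {"rot": [0, 0, 0], "delta_pos": [0, 0, 0.005], "grip": 0.5},
    {"rot": [0, 0, 0], "delta_pos": [0, 0, 0.005], "grip": 0.5},
    {"rot": [0, 0, 0], "delta_pos": [0, 0, 0], "grip": 0.5}
  ]
}}

```text
t: 23.35
tcp_pos: [0.5517, 0.0594, 0.0807]
orientation: [0.159, 0.987, 0.001, -0.002]
wrist_force: [0.3, -0.2, -1.2]
opening: 0.0488
```

```bash
python3 - <<'E'
from h import *
st()
E
```

```text
t 23.35 p [551.7  59.4  80.7] yawx 161.8 z [-0.003  0.002 -1.   ] F [ 0.3 -0.2 -1.2] op 48.8 j [-0.03  0.48 -0.38  0.72  0.    0.29]
```

{"name": "arm_command", "arguments": {
  "increments": [
    {"rot": [0, 0, 0], "delta_pos": [-0.0, 0, 0.005], "grip": 0.5},
    {"rot": [0, 0, 0], "delta_pos": [0, 0, 0.005], "grip": 0.5},
    {"rot": [0, 0, 0], "delta_pos": [0, 0, 0.005], "grip": 0.5}
  ]
}}

```text
t: 23.65
tcp_pos: [0.5519, 0.0595, 0.0657]
orientation: [0.159, 0.987, 0.001, -0.002]
wrist_force: [-0.9, 0.8, -1.6]
opening: 0.0487
```

{"name": "arm_command", "arguments": {
  "increments": [
    {"rot": [0, 0, 0], "delta_pos": [0, 0, 0.007], "grip": 0.5},
    {"rot": [0, 0, 0], "delta_pos": [0, 0, 0.007], "grip": 0.5},
    {"rot": [0, 0, 0], "delta_pos": [0, 0, 0.007], "grip": 0.5},
    {"rot": [0, 0, 0], "delta_pos": [0, 0, 0], "grip": 0.5}
  ]
}}

```text
t: 24.05
tcp_pos: [0.5508, 0.0595, 0.0437]
orientation: [0.159, 0.987, 0.0, -0.003]
wrist_force: [-0.1, -0.8, -0.6]
opening: 0.0487
```

```bash
python3 - <<'E'
from h import *
st()
d=grab('side','side15');over(d,[],225,160,100,100,6,'s15');st()
E
```

```text
t 24.05 p [550.8  59.5  43.7] yawx 161.8 z [-0.005  0.002 -1.   ] F [-0.1 -0.8 -0.6] op 48.7 j [-0.03  0.53 -0.41  0.64  0.    0.29]
t 24.1 p [551.1  59.6  44.3] yawx 161.8 z [-0.005  0.002 -1.   ] F [-0.4 -0.3 -0.2] op 48.6 j [-0.03  0.53 -0.41  0.64  0.    0.29]
```

View pics/s15.png

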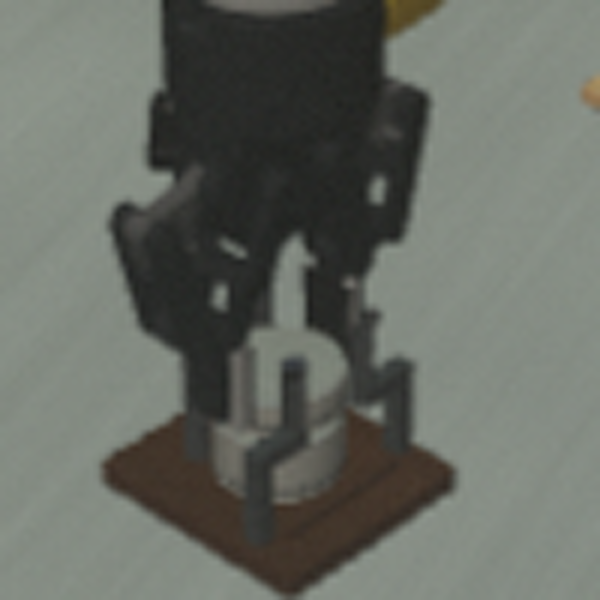

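The thin tin hangs just above the thick one at crop (290,380). Lower about 3.5 mm and release.

{"name": "arm_command", "arguments": {
  "increments": [
    {"rot": [0, 0, 0], "delta_pos": [0, 0, 0.002], "grip": 0.5},
    {"rot": [0, 0, 0], "delta_pos": [0, 0, 0.0015], "grip": 0.5},
    {"rot": [0, 0, 0], "delta_pos": [0, 0, 0], "grip": 0.5}
  ]
}}

```text
t: 24.4
tcp_pos: [0.5518, 0.0595, 0.0415]
orientation: [0.159, 0.987, 0.001, -0.002]
wrist_force: [-0.4, -0.3, -0.0]
opening: 0.0483
```

{"name": "arm_command", "arguments": {
  "increments": [
    {"rot": [0, 0, 0], "delta_pos": [0, 0, 0], "grip": 0.62},
    {"rot": [0, 0, 0], "delta_pos": [0, 0, 0], "grip": 0.68},
    {"rot": [0, 0, 0], "delta_pos": [0, 0, 0], "grip": 0.7},
    {"rot": [0, 0, 0], "delta_pos": [0, 0, 0], "grip": 0.7}
  ]
}}

```text
t: 24.8
tcp_pos: [0.5519, 0.0595, 0.0417]
orientation: [0.159, 0.987, 0.001, -0.001]
wrist_force: [-1.3, -0.1, -0.4]
opening: 0.0601
```

{"name": "arm_command", "arguments": {
  "increments": [
    {"rot": [0, 0, 0], "delta_pos": [0, 0, -0.01], "grip": 0.7},
    {"rot": [0, 0, 0], "delta_pos": [0, 0, -0.02], "grip": 0.7},
    {"rot": [0, 0, 0], "delta_pos": [0, 0, -0.03], "grip": 0.7},
    {"rot": [0, 0, 0], "delta_pos": [0, 0, -0.03], "grip": 0.7},
    {"rot": [0, 0, 0], "delta_pos": [0, 0, -0.04], "grip": 0.7}
  ]
}}

```text
t: 25.3
tcp_pos: [0.5511, 0.0593, 0.1724]
orientation: [0.159, 0.987, 0.0, -0.003]
wrist_force: [0.3, 0.4, -0.6]
opening: 0.0601
```

{"name": "arm_command", "arguments": {
  "increments": [
    {"rot": [0, 0, 0], "delta_pos": [0.03, -0.02, -0.01], "grip": 0.7},
    {"rot": [0, 0, 0], "delta_pos": [0.03, -0.03, 0], "grip": 0.7},
    {"rot": [0, 0, 0], "delta_pos": [0.03, -0.03, 0], "grip": 0.7},
    {"rot": [0, 0, 0], "delta_pos": [0.03, -0.03, 0], "grip": 0.7},
    {"rot": [0, 0, 0], "delta_pos": [0.03, -0.03, 0], "grip": 0.7}
  ]
}}

```text
t: 25.8
tcp_pos: [0.3645, -0.0272, 0.1826]
orientation: [0.158, 0.987, 0.0, -0.001]
wrist_force: [0.2, -0.8, -0.3]
opening: 0.0598
```

```bash
python3 - <<'E'
from h import *
st()
S=grab('side','side16');T=grab('top','top16')
for d in (S,T): flat(d,(.525,.577,.034,.085),.048,.06)
P=cloud(T);q=P[(np.hypot(P[...,0]-.551,P[...,1]-.0594)<.021)];print('top z',np.percentile(q[:,2],[5,25,50,75,95]).round(4))
q=q[(q[:,2]>.045)&(q[:,2]<.06)];A=np.c_[q[:,:2],np.ones(len(q))];k=np.linalg.lstsq(A,q[:,2],rcond=None)[0];print('slope',k[:2])
cv2.imwrite('pics/m16.png',np.vstack([T['image'][80:300],S['image'][120:400]]))
over(S,[],235,190,75,80,7,'s16')
E
```

```text
t 25.8 p [364.5 -27.2 182.6] yawx 161.8 z [-0.002  0.001 -1.   ] F [ 0.2 -0.8 -0.3] op 59.8 j [-0.28  0.03 -0.7   0.85  0.    0.04]
250 mean [552.   61.4  52.7] circ [546.7  60.1] 32.2 rect [array([550.1,  60.2]), array([49.4, 51.6]), np.float64(85.8)]
363 mean [551.8  59.6  53.8] circ [552.9  58.8] 25.7 rect [array([551.5,  59. ]), array([48.4, 46.3]), np.float64(88.0)]
top z [0.0511 0.0525 0.0538 0.0549 0.0565]
slope [ 0.00614656 -0.00938937]
```

View pics/m16.png

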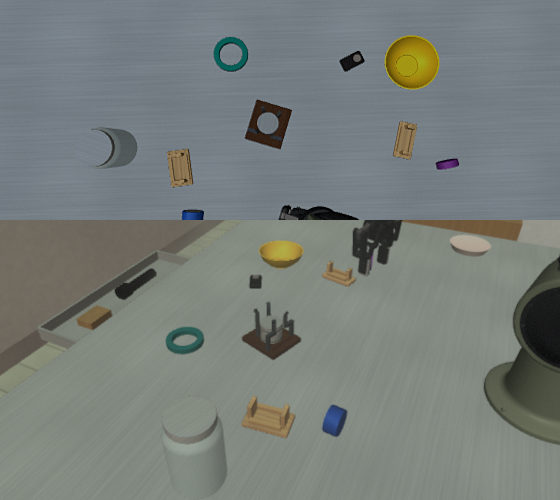

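View pics/s16.png

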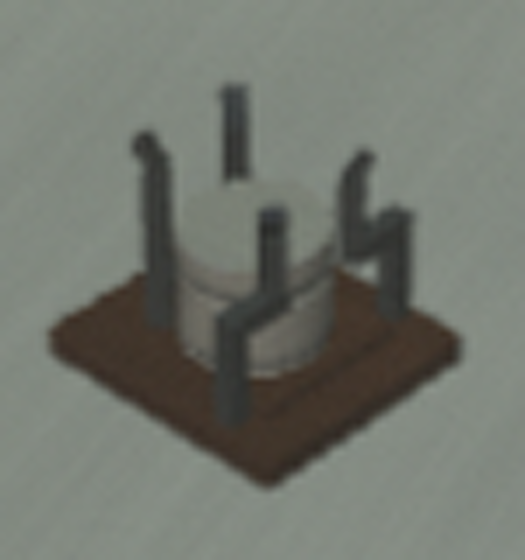

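Both tins are stacked flat at crop (255,280): top face at z = 53.8 mm against 54 expected, with a slope under 1°. The bystanders look undisturbed, so I'm handing in.

```bash
python3 -c "
from h import *
print(hand_in())"
```

```text
the job is handed in; nothing more can be done
None
```

Both tins are in the dispenser and released: the thick one flat on the floor, the thin one flat on top of it. I handed in at about 26 s of robot time.

- **How it was done:** I gripped each tin by its faces in its stand, tilted it about 40° and released it to fall flat on the bare shelf. I then took it by the rim along the dispenser's y and lowered it between the posts. The measured wrist force stayed below about 7 N in every reading, and nothing touched on the way in.
- **Last checks:**
  - The top face of the stack measured 53.8 mm above the shelf; 12 + 26 + 16 = 54 mm was expected.
  - Its slope was under 1°, and it was centred at about (0.552, 0.059) against the dispenser's (0.551, 0.059).
  - The gripper was clear, with no outside force on the tool.
  - The jar, bowl, clicker, ring and the blue and purple look-alikes looked unmoved in the final pictures. I judged that by eye and did not measure it.
- **What disagreed:**
  - The two cameras differed by about 2 mm in position, within the stated calibration.
  - The depth fit of the thin tin in the hand came out bad (about 7 mm residual, finger pixels mixed in). I used the overlaid outline and the arm's own position instead.

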